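# Pack the dibber, lid the tool box and clamp it down

## Task

Finish packing the garden tool box: lay the wooden dibber flat in it beside the hand rake, then set the lid that is leaning on the sloping rest onto the box so that it sits fully home, and then swing both end clamps right down onto the lid. Set the dibber and the lid down rather than dropping them, and leave the planter, the seed tray and the mug where they stand.

Things in the scene. Friction and masses are not known exactly. Their poses are not given: they have to be found in the camera images.
- dibber_mid (a point): Brown wooden dibber, loose on the bench between box and lid rest, 150 mm long, about 90 g. Point: its balance point, half-way up its 30 mm height. Own x runs along it, z up: square handle (30 x 30 mm) from x = -57 to +33 mm from here, then a round tapering point (24 mm thick) to x = +93 mm. Either way round in the box.
- dibber: The same dibber, with the same axes; its balance point lies at x = -18, z = +15 mm from this origin.
- toolbox: Open plywood tool box, fixed, left or right of the robot. Outside 160 (own x) x 200 (own y) x 50 mm high; walls and floor 5 mm, inside 150 x 190 x 45 mm. Origin: centre of its underside on the bench, z up. A steel clamp lever is hinged to the middle of each end (y = +118 and -118 mm). The hand rake lies in the half at negative x; the half at positive x is free.
- rake_mid (a point): Yellow plastic hand rake, loose, already in the box: 168 mm long, handle 24 mm thick, head 50 mm wide at the box's +y end, 28 mm high. Point: its middle, 12 mm above the box's floor; own y points to its head. It lies along the box's y, about 46 mm to the negative-x side of the box's middle.
- lid_handle (a point): Centre of the handle bar (20 mm thick in x, 80 mm long in y, 36 mm high in z) of the loose lid, 18 mm above the lid's top face. Axes are the lid's: z out of its top. At the start the lid lies on the rest, z tilted 26 degrees from vertical towards the rest's -x. Seated home, level, either way round, this point is over the box's middle, 74 mm above the box's underside.
- lid: The same loose plywood lid (about 0.28 kg) as a body. Plate 168 (x) x 208 (y) x 6 mm; under it a 6 mm deep locating step, 140 x 180 mm, drops inside the box's walls with 5 mm play all round. Origin: centre of the step's underside, 30 mm below the handle's centre along the lid's z.
- lid_rest: Fixed wooden rest, left or right of the robot: a slab sloping 26 degrees, 182 mm up the slope, 190 mm wide, high edge 95 mm above the bench. Its low edge, with a lip standing 3 mm above the lid's plate, faces its own -x, roughly the robot. Origin: on the bench under its centre, z up.
- clamp_left (a joint): Angle (rad) of the steel clamp lever at the box's +y end: 0 level over the lid, 1.57 upright, more leaning outwards (stop at 2.6). Lever 66 mm long from hinge to tip, 24 mm wide, 10 mm thick, a 30 mm wide round bar at the tip. Turns about the box's x with light friction (1 to 1.5 N near the tip), stays where left. At 0 it clears a seated lid by 1 mm; an unseated lid stops it.
- clamp_right (a joint): Angle (rad) of the like clamp lever at the box's -y end, same meaning.
- clamp_left_hinge (a point): Hinge axis of the clamp lever at the box's +y end, 62 mm above the bench; axes are the box's.
- clamp_right_hinge (a point): Hinge axis of the clamp lever at the box's -y end, 62 mm above the bench; axes are the box's.
- planter: White ceramic planter, loose bystander, 116 mm across, 115 mm tall, origin under its centre. (A fixed reading lamp, clamped to the bench's left edge well beyond the box's places, reaches 330 mm up, its shade about 100 mm in from the edge.)
- seed_tray: Green plastic seed tray, loose bystander, 110 (x) x 170 (y) x 45 mm, origin under its centre.
- mug: Tin mug, loose bystander, 80 mm across plus a handle at its own +y, 85 mm tall, origin under its centre.
Things that resemble listed ones, but are neither listed nor needed, are in the scene too. There is more than one size of the dibber; the job needs the middle-sized.

How it is judged (in metres and radians):
On the way, in this order (a step that is already met when the one before it is completed fails the run):
1. the dibber lies in the box, let go (x of dibber_mid in the frame of toolbox between -0.065 and 0.065 m and y of dibber_mid in the frame of toolbox between -0.06 and 0.06 m and z of dibber_mid in the frame of toolbox between 0 and 0.036 m and contact force between the fingers and dibber below 0.1 N and linear speed of dibber below 0.05 m/s), for 0.2 s.
2. the lid sits home on the box, let go, with the dibber and the rake inside (x of lid_handle in the frame of toolbox between -0.008 and 0.008 m and y of lid_handle in the frame of toolbox between -0.008 and 0.008 m and z of lid_handle in the frame of toolbox between 0.07 and 0.0775 m and angle between lid_handle's own z axis and vertical below 0.04 rad and x of dibber_mid in the frame of toolbox between -0.065 and 0.065 m and y of dibber_mid in the frame of toolbox between -0.06 and 0.06 m and z of dibber_mid in the frame of toolbox between 0 and 0.036 m and x of rake_mid in the frame of toolbox between -0.07 and 0.07 m and y of rake_mid in the frame of toolbox between -0.06 and 0.06 m and z of rake_mid in the frame of toolbox between 0 and 0.036 m and contact force between the fingers and lid below 0.1 N and linear speed of lid below 0.05 m/s), for 0.2 s.
At the end, for the whole second after the job is handed in: Both clamp levers are within 0.12 rad of level, the lid sits home on the box (handle centre within 8 mm of the box's middle in each direction, at its seated height within about 4 mm, level within 0.04 rad) and the dibber and the rake lie inside the box, all at rest (value of joint each of clamp_left, clamp_right below 0.12 rad and x of lid_handle in the frame of toolbox between -0.008 and 0.008 m and y of lid_handle in the frame of toolbox between -0.008 and 0.008 m and z of lid_handle in the frame of toolbox between 0.07 and 0.0775 m and angle between lid_handle's own z axis and vertical below 0.04 rad and x of dibber_mid in the frame of toolbox between -0.065 and 0.065 m and y of dibber_mid in the frame of toolbox between -0.06 and 0.06 m and z of dibber_mid in the frame of toolbox between 0 and 0.036 m and x of rake_mid in the frame of toolbox between -0.07 and 0.07 m and y of rake_mid in the frame of toolbox between -0.06 and 0.06 m and z of rake_mid in the frame of toolbox between 0 and 0.036 m and linear speed of lid below 0.02 m/s); the robot touches nothing.
It fails at once if planter pushed more than 20 mm or tipped over (distance of planter from where it was at the start of the episode above 0.02 m or angle between planter's own z axis and vertical above 0.3 rad).
It fails at once if seed tray pushed more than 20 mm or tipped over (distance of seed_tray from where it was at the start of the episode above 0.02 m or angle between seed_tray's own z axis and vertical above 0.3 rad).
It fails at once if tin mug pushed more than 20 mm or tipped over (distance of mug from where it was at the start of the episode above 0.02 m or angle between mug's own z axis and vertical above 0.3 rad).
It fails at once if the lid dropped: moving faster than 0.6 m/s out of the fingers (contact force between the fingers and lid below 0.05 N and linear speed of lid above 0.6 m/s).
It fails at once if the dibber dropped: moving faster than 0.6 m/s out of the fingers (contact force between the fingers and dibber below 0.05 N and linear speed of dibber above 0.6 m/s).
It also fails if it takes over 70 s, if anything falls off the work surface, if the arm or the gripper's body presses on something with over 40 N, if the wrist force passes 120 N, or if a joint passes its speed limit or range.

## Robot

A 6-joint arm with a two-finger parallel gripper is mounted at the origin on the work surface. World frame = base frame: x ahead of the robot, y to its left, z up, the work surface at z = 0. Lengths are in mm, angles in rad, forces in N, time in s.
With the tool pointing down it reaches from about 350 to 950 mm from the base axis. Payload 17.4 kg.
Tool frame: the origin (TCP) lies at the very end of the fingers, on their centre line; the grasp point (between the pads) lies env.hold_point_z behind it (env.hold_point_z is the distance from the TCP to the grasp point, in mm); z points along the fingers, y is the line along which they close (so a half turn about z gives the same grasp; the last joint's range is limited). The gripper opens to 93 mm and grips with 3 to 60 N. Pads are 15 mm wide; open, the fingers measure 128 mm over their backs; the gripper's body (75 mm by 188 mm) begins 65 mm behind the grasp point.
Start: joints at [1.279, 0.116, 1.442, -0, 1.584, -0.038], TCP at [169.49, 653.38, 218.646] pointing down, gripper open.
Joint ranges: [-2.83, 2.83], [-0.83, 2.19], [0.07, 2.5], [-1.14, 4.28], [0.01, 3], [-2.97, 2.97]. Speed limits (rad/s): [1.89, 1.89, 2.22, 3.14, 3.14, 3.14].

## Interface

Orientations are given as [roll, pitch, yaw] about the fixed x, y, z axes, in that order (R = Rz(yaw) Ry(pitch) Rx(roll)).
In Python, from rig import env gives the robot as it stands. The module is installed in compiled form; this text tells all that it offers.
- The arm moves only by the shell command python3 -m pendant 'ROWS' [FORCE]. ROWS is a JSON object of lists of equal length, an entry for each row: "translation": the shift along the tool's x, y, z as a fraction of full scale, a list of three; "twist": the turn, a rotation vector about the tool's x, y, z as a fraction of full scale, a list of three; "claw": the opening in per cent of the stroke, from 0 (shut) to 100 (fully open). In form: {"translation": [[tx, ty, tz], ...], "twist": [[wx, wy, wz], ...], "claw": [claw, ...]}. A call has 1 to 8 rows; each row is the pose to reach, as a shift and turn from the pose commanded when the call began, along the tool's axes at that moment; what a row does not reach only later rows make up. Full scale, the value 1, is 0.25 m for a shift and pi/4 rad for a turn. A row lasts 1/12 s, in which the tool goes at most 41.7 mm and 7.16 degrees, less where a joint would pass 70% of its speed; a pose out of reach is approached as far as the arm can. A call with a number of a shift or a turn outside -1 to 1 is refused whole. A call with a gripper value outside its range is refused whole. The fingers move at their own pace and stop on an object; FORCE is the grip in N (left out, the last holds). Time passes only in rows, so rows that repeat a pose let the fingers close. It gives the time, the measured TCP pose, the force, the opening and the grip force at its end, in the units of the state.
- env.get_state(): the state, without advancing time (a new reading comes with each control period).
- env.read_camera(name): name is "scene" or "side" or "wrist"; returns a dict with "pixels" (384x512x3 uint8, red, green, blue), "intrinsics" (3x3 intrinsics, pixels), "view" (4x4, takes a point from world to camera coordinates). Camera axes: x right, y up, looking along -z (the intrinsics and any distortion apply to the point x, -y, -z); pixel columns grow to the right and rows downward; lengths in mm; the calibration is good to about 2 mm. The wrist camera is an equidistant fisheye: a pixel r from the principal point sees the ray r / f radians off the axis. A picture is of the moment at which its call begins. There is no depth.
- env.hand_in(): hands the job in; it is judged then, once.
Trained networks look in a picture, given as the dict that the camera call returned (one of the last four; its "shot" number tells which), for a name from the list of things; names that differ only in an ending like _2 or _b are one class to them, and where a whole thing is asked for, a point or a joint stands for the part that bears it (a point fixed in the world has none). Each returns a list of dicts, best first, with "score" (0 to 1); they miss things now and then, are a little off and sometimes report something else, mostly with a low value. They report only what shows in the picture. A call takes as long as a camera call. They do not tell look-alikes from the thing itself.
- env.regions_of(picture, name): "pixels" (384x512 bool, what is visible of it) and "rect" ([left, top, right, bottom] in pixels, round what is visible of it).
The state is a dict: "time": time; "q": joint angles; "dq": joint speeds; "joint_efforts": joint torques, N m; "eef_pos": TCP position; "tcp_rot": TCP orientation; "force": force on the tool from outside, world axes, zero at the start; "moment": the same for the moment, N m; "gripper_width": finger opening in mm; "grip_force": force on a finger pad.
Only numpy, scipy, OpenCV 4.12 (cv2) and the standard library are available. Lean on these libraries where they do the work, as an engineer would, in place of code of your own. Each camera call takes 0.05 s, during which the arm holds its last target. There are 200 camera calls.

## Working session

There is one attempt and no reset: what is moved stays moved. The work goes in short steps, Python scripts to look and compute and a shell command to move; the robot and the scene stay as the last step left them, time stands still between calls to the robot, and variables do not carry over. Pictures are saved under pics/ and viewed, at most 10 in all, crops included, and the job is handed in when it is done.

```bash
mkdir -p pics; cat > h.py <<'E'
import numpy as np, cv2, json
from scipy.spatial.transform import Rotation as R
from rig import env
def proj_ray(p,uv):
    K=np.array(p['intrinsics']);V=np.array(p['view'])
    uv=np.atleast_2d(np.array(uv,float))
    d=np.c_[(uv[:,0]-K[0,2])/K[0,0],-(uv[:,1]-K[1,2])/K[1,1],-np.ones(len(uv))]
    if p.get('fish'):
        x=(uv[:,0]-K[0,2])/K[0,0];y=(uv[:,1]-K[1,2])/K[1,1];r=np.hypot(x,y)+1e-9
        d=np.c_[np.sin(r)*x/r,-np.sin(r)*y/r,-np.cos(r)]
    return -V[:3,:3].T@V[:3,3], d@V[:3,:3]
def at_z(p,uv,z):
    o,d=proj_ray(p,uv); return o+d*((z-o[2])/d[:,2])[:,None]
def project(p,X):
    K=np.array(p['intrinsics']);V=np.array(p['view']);X=np.atleast_2d(X)
    c=X@V[:3,:3].T+V[:3,3];x=c[:,0];y=-c[:,1];z=-c[:,2]
    if p.get('fish'):
        r=np.hypot(x,y)+1e-9;t=np.arctan2(r,z);x,y,z=x/r*t,y/r*t,1
    return np.c_[K[0,0]*x/z+K[0,2],K[1,1]*y/z+K[1,2]]
def cam(n):
    p=env.read_camera(n); p['fish']=n=='wrist'; return p
def save(p,f,crop=None,s=1):
    im=p['pixels'][...,::-1].copy()
    if crop: im=im[crop[1]:crop[3],crop[0]:crop[2]]
    cv2.imwrite(f,cv2.resize(im,None,fx=s,fy=s,interpolation=cv2.INTER_CUBIC))
def tool():
    s=env.get_state(); return np.array(s['eef_pos'],float),s['tcp_rot']
E
python3 - <<'E'
from h import *
print(env.get_state(), env.hold_point_z)
P={}
for n in ['scene','side','wrist']:
    p=cam(n);save(p,f'pics/{n}0.png');np.savez(f'pics/{n}0.npz',**{k:np.array(p[k]) for k in('pixels','intrinsics','view')})
    C=-np.array(p['view'])[:3,:3].T@np.array(p['view'])[:3,3]
    print(n,p.keys(),C.round(),np.array(p['intrinsics']).round(1).tolist())
    for o in ['dibber','toolbox','rake_mid','lid','lid_rest','clamp_left','planter','seed_tray','mug']:
        for r in env.regions_of(p,o)[:5]:
            m=r['pixels'];ys,xs=np.nonzero(m);print(o,round(r['score'],2),[int(v) for v in r['rect']],round(xs.mean()),round(ys.mean()),m.sum())
E
cd pics; python3 -c "
import cv2,numpy as np
a=[cv2.imread(f'{n}0.png') for n in('scene','side','wrist')]
cv2.imwrite('all.png',cv2.resize(a[0],(800,600),interpolation=cv2.INTER_CUBIC))"
```

```text
{'time': 0.0, 'q': array([ 1.27919125e+00,  1.16501190e-01,  1.44227213e+00, -1.20740688e-05,
        1.58400473e+00, -3.78168810e-02]), 'dq': array([-3.55823019e-05, -9.47803360e-05, -1.69467682e-03,  2.44590382e-04,
        6.52375759e-04, -3.67305678e-04]), 'joint_efforts': array([-1.70627020e-03, -7.21248937e+01, -6.22633839e+01,  7.80397095e-02,
        2.34313501e-02, -5.93679056e-05]), 'eef_pos': array([169.43731514, 653.17298408, 217.89066582]), 'tcp_rot': array([-3.14040764e+00, -3.27529053e-05,  2.88780429e+00]), 'force': array([-0.16396007, -0.12133624,  0.27603708]), 'moment': array([ 0.02162603, -0.01388784,  0.04377881]), 'grip_force': 0.0, 'gripper_width': 92.8755463972219} 18.8
scene dict_keys(['pixels', 'intrinsics', 'view', 'shot', 'fish']) [1322. -500.  882.] [[391.3, 0.0, 257.5], [0.0, 391.3, 186.0], [0.0, 0.0, 1.0]]
dibber 0.67 [259, 122, 303, 154] 277 139 507
dibber 0.62 [243, 187, 271, 208] 256 196 333
dibber 0.57 [139, 188, 230, 271] 191 233 3726
dibber 0.52 [234, 165, 250, 180] 243 173 115
toolbox 0.97 [136, 184, 231, 269] 191 233 3838
toolbox 0.28 [239, 181,
[... 848 characters left out ...]
7
lid 0.63 [270, 145, 283, 162] 276 154 164
lid_rest 0.73 [235, 200, 300, 219] 270 210 797
lid_rest 0.72 [163, 218, 281, 341] 210 307 610
clamp_left 0.64 [270, 146, 282, 165] 276 154 186
clamp_left 0.42 [155, 219, 280, 338] 210 296 980
planter 0.93 [95, 198, 159, 269] 131 232 3226
planter 0.51 [153, 216, 280, 343] 218 278 8400
seed_tray 0.83 [147, 168, 219, 224] 182 195 2512
seed_tray 0.41 [280, 101, 287, 119] 284 109 165
seed_tray 0.31 [235, 202, 298, 218] 272 210 722
mug 0.59 [195, 120, 225, 156] 212 138 949
mug 0.41 [270, 149, 283, 163] 276 154 123
wrist dict_keys(['pixels', 'intrinsics', 'view', 'shot', 'fish']) [ 97. 672. 384.] [[297.3, 0.0, 258.5], [0.0, 297.3, 192.2], [0.0, 0.0, 1.0]]
```

View pics/all.png

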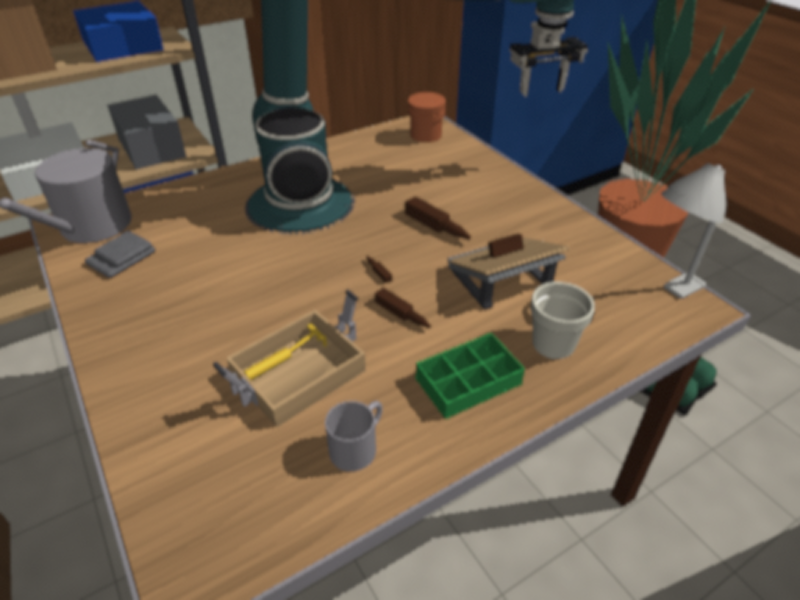

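View pics/side0.png

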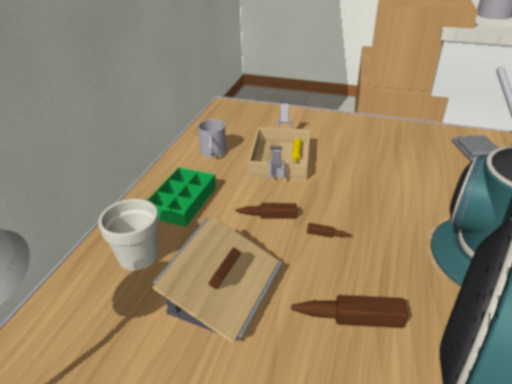

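View pics/wrist0.png

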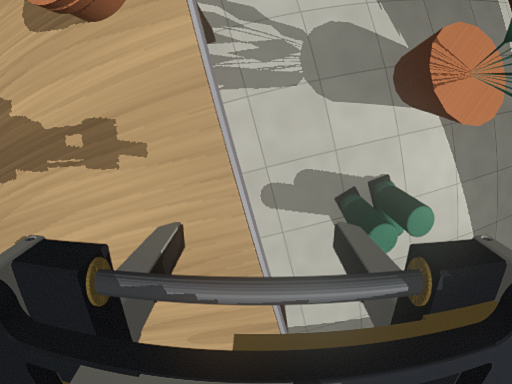

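Scene picture (512-px coordinates): three brown dibbers: large at (277,139), small at (243,173), and one near box at (256,196). In the side picture they are at (358,310), (325,230) and (271,210). The box is at scene (191,233), the lid on its rest at (324,162). The middle-sized candidate is scene (256,196) / side (271,210); next I check lengths and take a close crop.

```bash
python3 - <<'E'
from h import *
sc=cam('scene');sd=cam('side')
def best(p,name,near):
    L=env.regions_of(p,name); 
    f=lambda r:np.hypot(*(np.array(np.nonzero(r['pixels'])[::-1]).mean(1)-near))
    return [r for r in L if f(r)<14]
for p,n,pts in((sc,'scene',[(277,139),(243,173),(256,196)]),(sd,'side',[(358,310),(325,230),(271,210)])):
    for q in pts:
        for r in best(p,'dibber',q)[:1]:
            ys,xs=np.nonzero(r['pixels']);X=at_z(p,np.c_[xs,ys],15)[:,:2]
            w,v=np.linalg.eigh(np.cov(X.T));a=v[:,1];t=(X-X.mean(0))@a;s=(X-X.mean(0))@v[:,0]
            # thick end
            print(n,q,'c',X.mean(0).round(),'mid',(X.mean(0)+a*(t.max()+t.min())/2).round(),'len',round(np.ptp(t)),'wid',round(np.ptp(s)),'yaw',round(np.arctan2(a[1],a[0]),3))
# box: fit rim outline with hull of mask
from scipy.optimize import least_squares
out={}
for p,n in((sc,'scene'),(sd,'side')):
    for o,z in(('seed_tray',45),('mug',85),('planter',115),('toolbox',50),('lid_rest',50),('lid',70)):
        L=env.regions_of(p,o)
        if L:
            ys,xs=np.nonzero(L[0]['pixels']);print(n,o,at_z(p,[[xs.mean(),ys.mean()]],z/2)[0].round(),L[0]['score'].__round__(2))
save(sd,'pics/crop.png',(225,90,345,250),4)
save(sc,'pics/crop2.png',(130,115,400,280),3)
E
python3 -c "
import cv2,numpy as np
a=cv2.imread('pics/crop.png');b=cv2.imread('pics/crop2.png')
a=cv2.resize(a,(375,500));b=cv2.resize(b,(425,260));c=np.zeros((500,800,3),np.uint8);c[:,:375]=a;c[:260,375:]=b;cv2.imwrite('pics/c.png',c)"
```

```text
scene (277, 139) c [262. 250.] mid [269. 250.] len 235 wid 88 yaw -3.034
scene (243, 173) c [378.  28.] mid [374.  28.] len 91 wid 27 yaw 3.073
scene (256, 196) c [506.   1.] mid [512.   2.] len 159 wid 53 yaw -2.939
side (358, 310) c [271. 236.] mid [288. 240.] len 215 wid 70 yaw -2.9
side (325, 230) c [370.  33.] mid [363.  33.] len 97 wid 41 yaw 3.129
side (271, 210) c [508.  -4.] mid [520.  -0.] len 147 wid 59 yaw -2.882
scene seed_tray [740.   8.  22.] 0.58
scene planter [738. 227.  57.] 0.83
scene toolbox [ 552. -252.   25.] 0.88
scene lid_rest [553. 244.  25.] 0.96
scene lid [500. 298.  35.] 0.95
side seed_tray [738.   9.  22.] 0.56
side mug [ 763. -255.   42.] 0.75
side planter [762. 200.  58.] 0.77
side toolbox [ 559. -265.   25.] 0.71
side lid_rest [ 511. -285.   25.] 0.63
side lid [ 604. -508.   35.] 0.68
```

View pics/c.png

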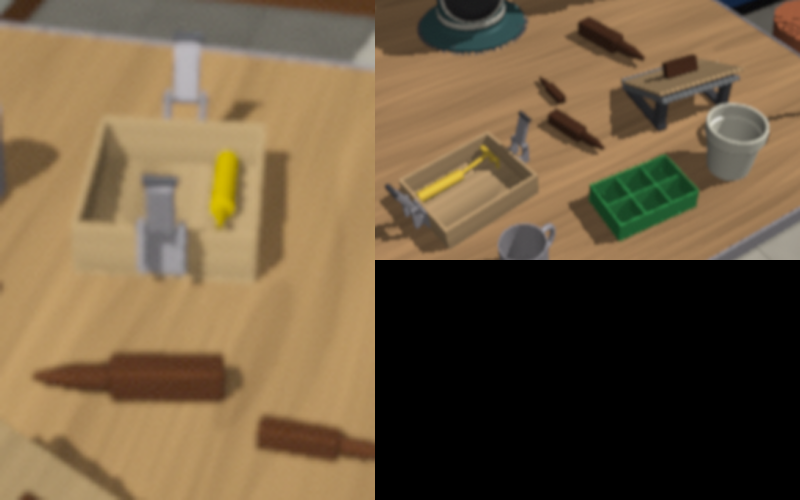

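Crop: the dibber at side (271,210) is the ~150 mm one (others measure ~95 and ~220 mm), with its tip pointing to +x (left in the side view). The rake lies in the near half of the box, head at the left clamp. I move above the dibber for a wrist view.

```bash
cat > plan.py <<'E'
import sys
from h import *
# usage: plan.py x y z yaw [tiltdeg=0] -> pitch about world? prints successive calls
def Rt(yaw): return R.from_euler('z',yaw)*R.from_euler('x',np.pi)
def plan(pos,rot,start=None):
    p,e=tool() if start is None else start
    Rc=R.from_euler('xyz',e) if not isinstance(e,R) else e
    D=np.array(pos)-p; W=(rot*Rc.inv()).as_rotvec()
    n=int(max(1,np.ceil(np.abs(np.linalg.norm(D))/250),np.ceil(np.linalg.norm(W)/0.785)))
    for i in range(n):
        t=Rc.inv().apply(D/n)/250; w=Rc.inv().apply(W/n)/(np.pi/4)
        rows=max(np.linalg.norm(D/n)/41.7,np.linalg.norm(W/n)/0.125)
        print('T',t.round(4).tolist(),'W',w.round(4).tolist(),'rows>=',round(rows,1))
        Rc=R.from_rotvec(W/n)*Rc
    return np.array(pos),rot
if __name__=='__main__':
    s=None
    for a in sys.argv[1:]:
        v=[float(x) for x in a.split(',')]; print('->',v); s=plan(v[:3],Rt(v[3]),s)
E
python3 plan.py 580,17,300,3.37
```

```text
-> [580.0, 17.0, 300.0, 3.37]
T [-0.5571, -0.5129, -0.0813] W [0.0, 0.0, -0.1535] rows>= 4.6
T [-0.4914, -0.5762, -0.0813] W [0.0, 0.0, -0.1535] rows>= 4.6
T [-0.4185, -0.6311, -0.0813] W [0.0, 0.0, -0.1535] rows>= 4.6
T [-0.3396, -0.6769, -0.0813] W [0.0, 0.0, -0.1535] rows>= 4.6
```

```bash

python3 -m pendant '{"translation":[[-0.557,-0.513,-0.081],[-0.557,-0.513,-0.081],[-0.557,-0.513,-0.081],[-0.557,-0.513,-0.081],[-0.557,-0.513,-0.081],[-0.557,-0.513,-0.081]],"twist":[[0,0,-0.154],[0,0,-0.154],[0,0,-0.154],[0,0,-0.154],[0,0,-0.154],[0,0,-0.154]],"claw":[100,100,100,100,100,100]}'
python3 -m pendant '{"translation":[[-0.491,-0.576,-0.081],[-0.491,-0.576,-0.081],[-0.491,-0.576,-0.081],[-0.491,-0.576,-0.081],[-0.491,-0.576,-0.081],[-0.491,-0.576,-0.081]],"twist":[[0,0,-0.154],[0,0,-0.154],[0,0,-0.154],[0,0,-0.154],[0,0,-0.154],[0,0,-0.154]],"claw":[100,100,100,100,100,100]}'
python3 -m pendant '{"translation":[[-0.418,-0.631,-0.081],[-0.418,-0.631,-0.081],[-0.418,-0.631,-0.081],[-0.418,-0.631,-0.081],[-0.418,-0.631,-0.081],[-0.418,-0.631,-0.081]],"twist":[[0,0,-0.154],[0,0,-0.154],[0,0,-0.154],[0,0,-0.154],[0,0,-0.154],[0,0,-0.154]],"claw":[100,100,100,100,100,100]}'
python3 -m pendant '{"translation":[[-0.34,-0.677,-0.081],[-0.34,-0.677,-0.081],[-0.34,-0.677,-0.081],[-0.34,-0.677,-0.081],[-0.34,-0.677,-0.081],[-0.34,-0.677,-0.081],[-0.34,-0.677,-0.081],[-0.34,-0.677,-0.081]],"twist":[[0,0,-0.154],[0,0,-0.154],[0,0,-0.154],[0,0,-0.154],[0,0,-0.154],[0,0,-0.154],[0,0,-0.154],[0,0,-0.154]],"claw":[100,100,100,100,100,100,100,100]}'
python3 - <<'E'
from h import *
p=cam('wrist');save(p,'pics/w1.png',None,1.5)
print(env.get_state()['eef_pos'],env.get_state()['tcp_rot'])
for o,z in(('dibber',15),('toolbox',25),('lid',70),('rake_mid',17)):
    for r in env.regions_of(p,o):
        ys,xs=np.nonzero(r['pixels']);X=at_z(p,np.c_[xs,ys],z)[:,:2]
        w,v=np.linalg.eigh(np.cov(X.T));a=v[:,1];t=(X-X.mean(0))@a;s=(X-X.mean(0))@v[:,0]
        print(o,round(r['score'],2),(xs.mean().round(),ys.mean().round()),'c',X.mean(0).round(1),'mid',(X.mean(0)+a*(t.max()+t.min())/2+v[:,0]*(s.max()+s.min())/2).round(1),'len',round(np.ptp(t)),'wid',round(np.ptp(s)),'yaw',round(np.arctan2(a[1],a[0]),3))
E
```

```text
time: 3.0
eef_pos: [274.2, 491.5, 240.3]
tcp_rot: [3.14, 0.002, 3.006]
force: [-0.3, 1.6, -0.0]
gripper_width: 92.8
grip_force: 0.0
time: 3.5
eef_pos: [376.6, 332.7, 260.1]
tcp_rot: [3.141, 0.002, 3.126]
force: [-0.2, 0.5, -0.0]
gripper_width: 93.2
grip_force: 0.0
time: 4.0
eef_pos: [479.3, 173.6, 279.7]
tcp_rot: [-3.141, 0.0, -3.036]
force: [-0.4, 0.0, -0.0]
gripper_width: 93.3
grip_force: 0.0
time: 4.67
eef_pos: [580.1, 18.5, 299.3]
tcp_rot: [3.141, -0.0, -2.911]
force: [0.4, 0.1, -0.1]
gripper_width: 92.7
grip_force: 0.0
[579.92537356  18.70323474 299.45000375] [ 3.14124123e+00 -2.26501621e-04 -2.91045560e+00]
dibber 0.9 (np.float64(431.0), np.float64(36.0)) c [293.2 251. ] mid [303.6 252.3] len 175 wid 65 yaw -2.96
dibber 0.89 (np.float64(256.0), np.float64(112.0)) c [507.5  -1.8] mid [5.167e+02 4.000e-01] len 151 wid 32 yaw -2.881
dibber 0.73 (np.float64(297.0), np.float64(31.0)) c [368.6  28.8] mid [363.1  28.8] len 99 wid 23 yaw -3.121
toolbox 0.88 (np.float64(98.0), np.float64(113.0)) c [ 554.3 -259.5] mid [ 559.  -315.6] len 375 wid 171 yaw 1.723
lid 0.76 (np.float64(413.0), np.float64(174.0)) c [533.2 248.3] mid [539.9 264.9] len 275 wid 181 yaw 1.198
rake_mid 0.92 (np.float64(103.0), np.float64(83.0)) c [ 504.8 -260.5] mid [ 505.7 -266.7] len 173 wid 50 yaw 1.738
```

View pics/w1.png

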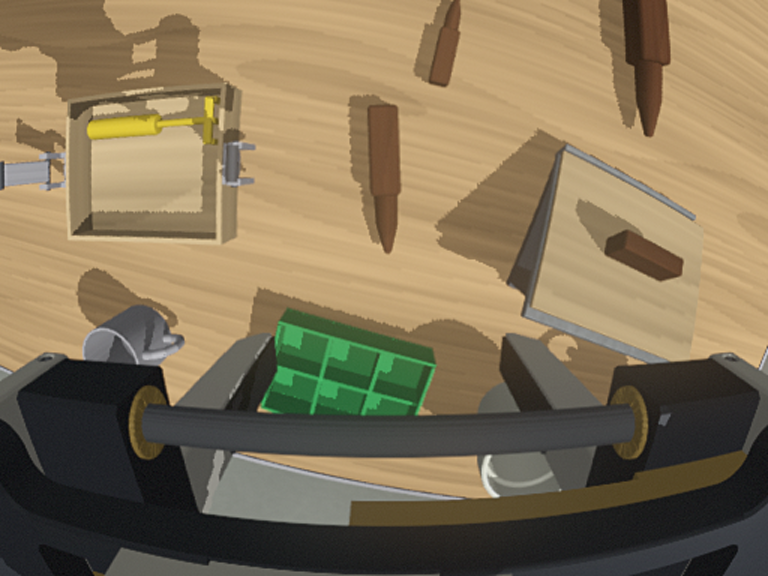

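Wrist view (768-px scale): middle dibber at (384,165), box at (150,165) with rake in its upper half, lid handle at (645,255); tray (350,365), mug (130,335), planter (520,480). Descending on the dibber's balance point.

```bash
python3 plan.py 499.5,-4,80,3.402 499.5,-4,5,3.402
```

```text
-> [499.5, -4.0, 80.0, 3.402]
T [0.3337, -0.0131, 0.8792] W [0.0, 0.0004, -0.0371] rows>= 5.6
-> [499.5, -4.0, 5.0, 3.402]
T [0.0, -0.0, 0.3] W [0.0, 0.0, 0.0] rows>= 1.8
```

```bash

python3 -m pendant '{"translation":[[0.334,-0.013,0.2],[0.334,-0.013,0.35],[0.334,-0.013,0.5],[0.334,-0.013,0.65],[0.334,-0.013,0.8],[0.334,-0.013,0.879],[0.334,-0.013,0.879],[0.334,-0.013,0.879]],"twist":[[0,0,-0.037],[0,0,-0.037],[0,0,-0.037],[0,0,-0.037],[0,0,-0.037],[0,0,-0.037],[0,0,-0.037],[0,0,-0.037]],"claw":[100,100,100,100,100,100,100,100]}'
python3 - <<'E'
from h import *
p=cam('wrist')
for r in env.regions_of(p,'dibber'):
        z=15;ys,xs=np.nonzero(r['pixels']);X=at_z(p,np.c_[xs,ys],z)[:,:2]
        w,v=np.linalg.eigh(np.cov(X.T));a=v[:,1];t=(X-X.mean(0))@a;s=(X-X.mean(0))@v[:,0]
        print(round(r['score'],2),r['rect'],'c',X.mean(0).round(1),'mid',(X.mean(0)+a*(t.max()+t.min())/2+v[:,0]*(s.max()+s.min())/2).round(1),'len',round(np.ptp(t)),'wid',round(np.ptp(s)),'yaw',round(np.arctan2(a[1],a[0]),3))
E
python3 plan.py 499.5,-4,5,3.402
```

```text
time: 5.58
eef_pos: [498.8, -4.5, 79.5]
tcp_rot: [3.141, -0.003, -2.882]
force: [-0.3, 0.2, 1.3]
gripper_width: 92.9
grip_force: 0.0
0.91 [317.6, 1.8, 362.9, 117.0] c [369.   28.2] mid [360.2  28.2] len 99 wid 24 yaw -3.125
0.67 [234.9, 138.6, 281.4, 276.8] c [496.1  -4.6] mid [502.8  -2.6] len 120 wid 32 yaw -2.871
-> [499.5, -4.0, 5.0, 3.402]
T [0.0057, 0.0045, 0.3113] W [-0.0011, 0.0035, -0.0013] rows>= 1.9
```

```bash

python3 -m pendant '{"translation":[[0,0,0.1],[0,0,0.2],[0,0,0.28],[0,0,0.3],[0,0,0.3],[0,0,0.3],[0,0,0.3]],"twist":[[0,0,0],[0,0,0],[0,0,0],[0,0,0],[0,0,0],[0,0,0],[0,0,0]],"claw":[100,100,100,100,0,0,0]}' 25
python3 -m pendant '{"translation":[[0,0,0],[0,0,0],[0,0,0],[0,0,0],[0,0,0],[0,0,0]],"twist":[[0,0,0],[0,0,0],[0,0,0],[0,0,0],[0,0,0],[0,0,0]],"claw":[0,0,0,0,0,0]}'
python3 -m pendant '{"translation":[[0,0,-0.1],[0,0,-0.25],[0,0,-0.4],[0,0,-0.55],[0,0,-0.7],[0,0,-0.8],[0,0,-0.8],[0,0,-0.8]],"twist":[[0,0,0],[0,0,0],[0,0,0],[0,0,0],[0,0,0],[0,0,0],[0,0,0],[0,0,0]],"claw":[0,0,0,0,0,0,0,0]}'
python3 plan.py 552,-330,215,1.72
```

```text
time: 6.27
eef_pos: [501.0, -4.9, 7.3]
tcp_rot: [-3.141, 0.003, -2.882]
force: [0.3, -0.4, 0.1]
gripper_width: 77.8
grip_force: 0.0
time: 6.77
eef_pos: [499.6, -4.9, 4.9]
tcp_rot: [-3.142, -0.0, -2.883]
force: [-0.2, -0.4, 0.2]
gripper_width: 37.5
grip_force: 0.0
time: 7.43
eef_pos: [500.1, -4.9, 206.2]
tcp_rot: [-3.141, 0.002, -2.883]
force: [-0.5, -0.8, -0.1]
gripper_width: 0.7
grip_force: 0.0
-> [552.0, -330.0, 215.0, 1.72]
T [0.0441, -0.4367, -0.0115] W [0.0006, 0.001, 0.7133] rows>= 4.5
T [-0.1947, -0.3934, -0.0114] W [0.0006, 0.001, 0.7133] rows>= 4.5
T [-0.3739, -0.2298, -0.0115] W [0.0006, 0.001, 0.7133] rows>= 4.5
```

The fingers close at about 80 mm/s, so the lift began too early. Re-measure and redo.

```bash

python3 -m pendant '{"translation":[[0,0,0],[0,0,0],[0,0,0],[0,0,0],[0,0,0],[0,0,0],[0,0,0],[0,0,0]],"twist":[[0,0,0],[0,0,0],[0,0,0],[0,0,0],[0,0,0],[0,0,0],[0,0,0],[0,0,0]],"claw":[100,100,100,100,100,100,100,100]}'
python3 - <<'E'
from h import *
p=cam('wrist');save(p,'pics/w2.png')
for r in env.regions_of(p,'dibber'):
        z=15;ys,xs=np.nonzero(r['pixels']);X=at_z(p,np.c_[xs,ys],z)[:,:2]
        w,v=np.linalg.eigh(np.cov(X.T));a=v[:,1];t=(X-X.mean(0))@a;s=(X-X.mean(0))@v[:,0]
        print(round(r['score'],2),r['rect'],'c',X.mean(0).round(1),'mid',(X.mean(0)+a*(t.max()+t.min())/2+v[:,0]*(s.max()+s.min())/2).round(1),'len',round(np.ptp(t)),'wid',round(np.ptp(s)),'yaw',round(np.arctan2(a[1],a[0]),3))
E
python3 plan.py 499.5,-4,5,3.402
```

```text
time: 8.1
eef_pos: [499.7, -4.9, 204.8]
tcp_rot: [3.142, -0.0, -2.883]
force: [0.1, 0.1, 0.3]
gripper_width: 49.2
grip_force: 0.0
0.77 [245.1, 130.9, 274.8, 247.7] c [504.7  -2.3] mid [516.7   1.1] len 147 wid 31 yaw -2.875
0.61 [298.7, 33.1, 329.4, 112.6] c [367.   28.4] mid [359.5  28.2] len 101 wid 23 yaw -3.123
0.61 [452.1, 9.7, 490.1, 154.5] c [268.2 246.6] mid [281.7 249.9] len 221 wid 74 yaw -2.945
-> [499.5, -4.0, 5.0, 3.402]
T [-0.0004, 0.0037, 0.7996] W [-0.0, -0.0, -0.0018] rows>= 4.8
```

```bash

python3 -m pendant '{"translation":[[0,0.004,0.1],[0,0.004,0.2],[0,0.004,0.35],[0,0.004,0.5],[0,0.004,0.65],[0,0.004,0.76],[0,0.004,0.8],[0,0.004,0.8]],"twist":[[0,0,0],[0,0,0],[0,0,0],[0,0,0],[0,0,0],[0,0,0],[0,0,0],[0,0,0]],"claw":[70,70,70,70,70,70,70,70]}' 25
python3 -m pendant '{"translation":[[0,0,0],[0,0,0],[0,0,0],[0,0,0],[0,0,0],[0,0,0],[0,0,0],[0,0,0]],"twist":[[0,0,0],[0,0,0],[0,0,0],[0,0,0],[0,0,0],[0,0,0],[0,0,0],[0,0,0]],"claw":[0,0,0,0,0,0,0,0]}'
```

```text
time: 8.87
eef_pos: [498.4, -3.9, 3.2]
tcp_rot: [3.141, -0.003, -2.882]
force: [-0.2, 0.5, -0.3]
gripper_width: 65.2
grip_force: 0.0
time: 9.53
eef_pos: [499.7, -3.9, 5.5]
tcp_rot: [-3.141, 0.001, -2.882]
force: [-2.1, -0.4, 5.5]
gripper_width: 29.9
grip_force: 25.0
```

```bash

python3 -c "
from h import env
s=env.get_state();print(s['gripper_width'],s['grip_force'])"; python3 plan.py 552,-330,215,1.72
```

```text
29.944770607740487 24.99618798494339
-> [552.0, -330.0, 215.0, 1.72]
T [0.0438, -0.4382, -0.2793] W [0.0001, 0.0003, 0.7133] rows>= 4.5
T [-0.1957, -0.3945, -0.2793] W [0.0001, 0.0003, 0.7133] rows>= 4.5
T [-0.3754, -0.2303, -0.2793] W [0.0001, 0.0003, 0.7133] rows>= 4.5
```

Gripped (29.9 mm). Lift and move over the box.

```bash

python3 -m pendant '{"translation":[[0,0,-0.1],[0,0,-0.2],[0,0,-0.35],[0,0,-0.5],[0,0,-0.65],[0,0,-0.8],[0,0,-0.84],[0,0,-0.84]],"twist":[[0,0,0],[0,0,0],[0,0,0],[0,0,0],[0,0,0],[0,0,0],[0,0,0],[0,0,0]],"claw":[0,0,0,0,0,0,0,0]}'
python3 -m pendant '{"translation":[[0.044,-0.438,0],[0.044,-0.438,0],[0.044,-0.438,0],[0.044,-0.438,0],[0.044,-0.438,0],[0.044,-0.438,0],[0.044,-0.438,0]],"twist":[[0,0,0.1],[0,0,0.24],[0,0,0.38],[0,0,0.52],[0,0,0.66],[0,0,0.713],[0,0,0.713]],"claw":[0,0,0,0,0,0,0]}'
python3 -m pendant '{"translation":[[-0.196,-0.394,0],[-0.196,-0.394,0],[-0.196,-0.394,0],[-0.196,-0.394,0],[-0.196,-0.394,0],[-0.196,-0.394,0],[-0.196,-0.394,0]],"twist":[[0,0,0.1],[0,0,0.24],[0,0,0.38],[0,0,0.52],[0,0,0.66],[0,0,0.713],[0,0,0.713]],"claw":[0,0,0,0,0,0,0]}'
python3 -m pendant '{"translation":[[-0.375,-0.23,0],[-0.375,-0.23,0],[-0.375,-0.23,0],[-0.375,-0.23,0],[-0.375,-0.23,0],[-0.375,-0.23,0],[-0.375,-0.23,0],[-0.375,-0.23,0]],"twist":[[0,0,0.1],[0,0,0.24],[0,0,0.38],[0,0,0.52],[0,0,0.66],[0,0,0.713],[0,0,0.713],[0,0,0.713]],"claw":[0,0,0,0,0,0,0,0]}'
python3 - <<'E'
from h import *
p=cam('wrist');save(p,'pics/w3.png',None,1.5)
np.savez('pics/w3.npz',**{k:np.array(p[k]) for k in('pixels','intrinsics','view')})
for o,z in(('toolbox',25),('clamp_left',70),('rake_mid',17)):
    for r in env.regions_of(p,o):
        ys,xs=np.nonzero(r['pixels']);X=at_z(p,np.c_[xs,ys],z)[:,:2]
        print(o,round(r['score'],2),r['rect'],X.mean(0).round())
E
```

```text
time: 10.2
eef_pos: [500.3, -4.0, 218.0]
tcp_rot: [-3.14, 0.004, -2.883]
force: [0.2, 0.6, -1.0]
gripper_width: 29.8
grip_force: 25.0
time: 10.78
eef_pos: [516.2, -112.7, 212.4]
tcp_rot: [-3.141, -0.003, 2.838]
force: [-0.2, 0.5, -1.6]
gripper_width: 29.7
grip_force: 25.0
time: 11.37
eef_pos: [534.0, -221.1, 213.1]
tcp_rot: [-3.141, -0.002, 2.28]
force: [0.0, 0.3, -2.2]
gripper_width: 29.9
grip_force: 25.0
time: 12.03
eef_pos: [551.8, -329.5, 214.0]
tcp_rot: [-3.141, -0.001, 1.725]
force: [-0.6, 0.7, -0.3]
gripper_width: 30.3
grip_force: 25.0
toolbox 0.82 [194.1, 2.3, 337.1, 205.0] [ 553. -239.]
toolbox 0.19 [204.9, 47.0, 251.9, 185.5] [ 503. -254.]
clamp_left 0.7 [256.6, 2.2, 280.3, 11.4] [ 529. -140.]
rake_mid 0.61 [204.3, 44.9, 252.2, 182.2] [ 502. -252.]
```

View pics/w3.png

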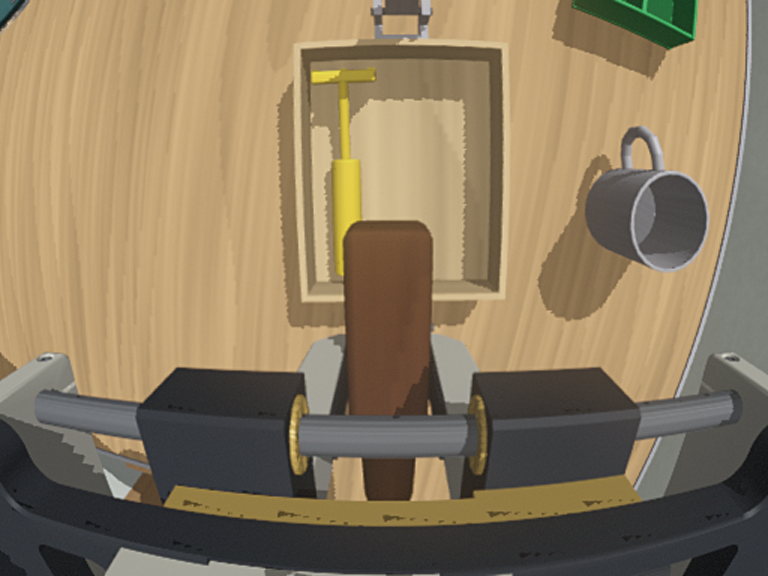

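The picture (768 scale) shows the dibber held level and lengthwise, box rim corners at (294,43), (508,43), (504,297), (303,300), rake in the left half. Fit the box from the rim corners.

```bash
cat > fitbox.py <<'E'
from h import *
from scipy.optimize import least_squares
f=np.load('pics/w3.npz');p={k:f[k] for k in f};p['fish']=True
uv=np.array([[294,43],[508,43],[504,297],[303,300]])/1.5
M=np.array([[-80,100,50],[80,100,50],[80,-100,50],[-80,-100,50.]])
def world(v,M): return M@R.from_euler('z',v[2]).as_matrix().T+[v[0],v[1],0]
s=least_squares(lambda v:(project(p,world(v,M))-uv).ravel(),[555,-258,.15])
print(s.x.round(3),s.fun.round(1)); np.save('box.npy',s.x)
E
python3 - <<'E'
from h import *
exec(open('fitbox.py').read())
v=s.x
# check overlay in scene, side, wrist; clamp angle edges
ims=[]
for n,q in(('w',p),('scene',cam('scene')),('side',cam('side'))):
    im=np.ascontiguousarray(np.array(q['pixels'])[...,::-1]); im=cv2.resize(im,None,fx=3,fy=3,interpolation=cv2.INTER_CUBIC)
    c=project(q,world(v,M))*3+1
    cv2.polylines(im,[c.round().astype(int)],True,(0,0,255),1)
    cen=c.mean(0).astype(int);w=200 if n!='w' else 330
    y0=max(0,cen[1]-w);x0=max(0,cen[0]-w);ims.append(cv2.resize(im[y0:y0+2*w,x0:x0+2*w],(400,400)))
    # clamps predicted tip for angles
    cl=[world(v,np.array([[0,s*(118-66*np.cos(a)),62+66*np.sin(a)] for a in(1.4,1.57,1.8,2.0,2.2,2.4,2.6)])) for s in(1,-1)]
    for C in cl: print(n,project(q,C).round(0).tolist())
cv2.imwrite('pics/ov.png',np.hstack(ims[1:]))
E
python3 plan.py 552,-330,215,1.72
```

```text
[ 5.50011e+02 -2.55149e+02  1.69000e-01] [-0.2 -0.8  0.2 -1.   0.9  1.1 -0.8  0.8]
w [[270.0, -7.0], [270.0, -18.0], [270.0, -32.0], [269.0, -41.0], [269.0, -47.0], [268.0, -51.0], [268.0, -52.0]]
w [[272.0, 231.0], [272.0, 243.0], [272.0, 256.0], [272.0, 265.0], [272.0, 272.0], [271.0, 276.0], [271.0, 277.0]]
scene [[216.0, 191.0], [219.0, 189.0], [223.0, 187.0], [227.0, 186.0], [230.0, 186.0], [232.0, 187.0], [235.0, 189.0]]
scene [[151.0, 226.0], [147.0, 228.0], [142.0, 231.0], [138.0, 235.0], [135.0, 239.0], [132.0, 243.0], [130.0, 247.0]]
side [[278.0, 140.0], [277.0, 142.0], [277.0, 145.0], [276.0, 149.0], [276.0, 154.0], [275.0, 159.0], [275.0, 164.0]]
side [[284.0, 104.0], [285.0, 102.0], [285.0, 101.0], [285.0, 100.0], [286.0, 101.0], [286.0, 102.0], [286.0, 104.0]]
-> [552.0, -330.0, 215.0, 1.72]
T [-0.0015, 0.0, -0.0004] W [0.0001, 0.0, 0.0026] rows>= 0.0
```

View pics/ov.png

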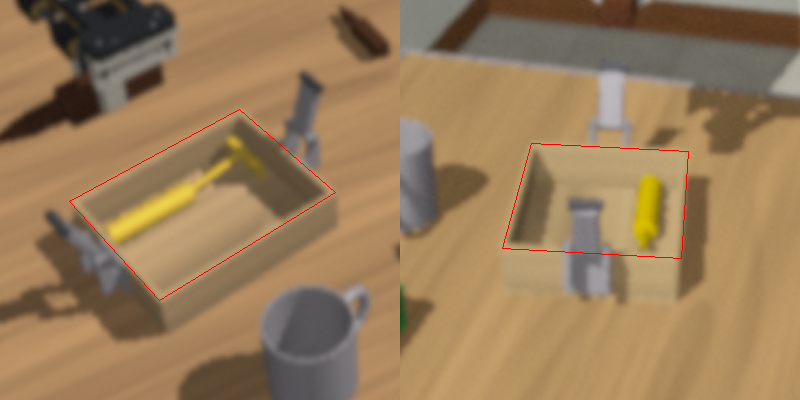

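```bash
python3 - <<'E'
from plan import *
v=np.load('box.npy')
def B(x,y,z): 
    w=R.from_euler('z',v[2]).apply([x,y,0]);return [v[0]+w[0],v[1]+w[1],z]
s=None
for z in(110,11): print(np.round(B(34,18,z),1)); s=plan(B(34,18,z),Rt(np.pi/2+v[2]),s)
E
```

```text
[ 580.5 -231.7  110. ]
T [0.3701, 0.1719, 0.4196] W [0.0001, 0.0, -0.0226] rows>= 3.5
[ 580.5 -231.7   11. ]
T [0.0, -0.0, 0.396] W [0.0, 0.0, 0.0] rows>= 2.4
```

```bash

python3 -m pendant '{"translation":[[0.1,0.05,0.05],[0.2,0.1,0.15],[0.3,0.15,0.25],[0.37,0.172,0.35],[0.37,0.172,0.42],[0.37,0.172,0.42],[0.37,0.172,0.42],[0.37,0.172,0.42]],"twist":[[0,0,-0.023],[0,0,-0.023],[0,0,-0.023],[0,0,-0.023],[0,0,-0.023],[0,0,-0.023],[0,0,-0.023],[0,0,-0.023]],"claw":[0,0,0,0,0,0,0,0]}'
python3 -m pendant '{"translation":[[0,0,0.06],[0,0,0.12],[0,0,0.18],[0,0,0.24],[0,0,0.3],[0,0,0.34],[0,0,0.37],[0,0,0.37]],"twist":[[0,0,0],[0,0,0],[0,0,0],[0,0,0],[0,0,0],[0,0,0],[0,0,0],[0,0,0]],"claw":[0,0,0,0,0,0,0,0]}'
python3 - <<'E'
from plan import *
v=np.load('box.npy')
w=R.from_euler('z',v[2]).apply([34,18,0])
plan([v[0]+w[0],v[1]+w[1],11],Rt(np.pi/2+v[2]))
E
```

```text
time: 13.0
eef_pos: [581.0, -232.6, 111.5]
tcp_rot: [3.14, 0.001, 1.739]
force: [1.0, -0.5, -0.2]
gripper_width: 29.6
grip_force: 25.0
time: 13.67
eef_pos: [579.9, -231.6, 15.3]
tcp_rot: [-3.14, -0.001, 1.739]
force: [0.2, -0.4, -0.9]
gripper_width: 29.9
grip_force: 25.0
T [-0.0009, 0.0024, 0.0171] W [-0.0026, -0.0017, -0.0013] rows>= 0.1
```

Lower the last 4–5 mm slowly and open gently to about 42 mm, then rise.

```bash

python3 -m pendant '{"translation":[[0,0,0.008],[0,0,0.014],[0,0,0.018],[0,0,0.018],[0,0,0.018],[0,0,0.018],[0,0,0.018],[0,0,0.018]],"twist":[[0,0,0],[0,0,0],[0,0,0],[0,0,0],[0,0,0],[0,0,0],[0,0,0],[0,0,0]],"claw":[0,0,0,0,44,44,44,44]}'
python3 -m pendant '{"translation":[[0,0,0],[0,0,-0.04],[0,0,-0.15],[0,0,-0.3],[0,0,-0.45],[0,0,-0.6],[0,0,-0.75],[0,0,-0.8]],"twist":[[0,0,0],[0,0,0],[0,0,0],[0,0,0],[0,0,0],[0,0,0],[0,0,0],[0,0,0]],"claw":[44,44,44,44,44,44,44,44]}'
python3 plan.py 520,200,260,3.4
python3 - <<'E'
from h import *
p=cam('wrist');save(p,'pics/w4.png')
for r in env.regions_of(p,'dibber'):
        z=20;ys,xs=np.nonzero(r['pixels']);X=at_z(p,np.c_[xs,ys],z)[:,:2]
        w,v=np.linalg.eigh(np.cov(X.T));a=v[:,1];t=(X-X.mean(0))@a;s=(X-X.mean(0))@v[:,0]
        print(round(r['score'],2),r['rect'],'mid',(X.mean(0)+a*(t.max()+t.min())/2+v[:,0]*(s.max()+s.min())/2).round(1),'len',round(np.ptp(t)),'wid',round(np.ptp(s)),'yaw',round(np.arctan2(a[1],a[0]),3))
E
```

```text
time: 14.33
eef_pos: [580.7, -231.9, 13.1]
tcp_rot: [3.141, 0.0, 1.739]
force: [-0.0, 0.1, 0.2]
gripper_width: 40.6
grip_force: 0.0
time: 15.0
eef_pos: [581.6, -232.3, 220.3]
tcp_rot: [3.136, 0.004, 1.739]
force: [0.0, 0.2, 1.3]
gripper_width: 40.6
grip_force: 0.0
-> [520.0, 200.0, 260.0, 3.4]
T [0.5818, 0.0158, -0.0552] W [0.0005, 0.0034, -0.705] rows>= 4.4
T [0.4867, 0.3194, -0.0538] W [0.0005, 0.0034, -0.705] rows>= 4.4
T [0.2462, 0.5276, -0.053] W [0.0005, 0.0034, -0.705] rows>= 4.4
0.56 [241.1, 128.9, 275.1, 242.4] mid [ 582.7 -252.2] len 150 wid 33 yaw 1.753
```

Dibber lies in the box at about (33,-3). Now to a view over the lid.

```bash
python3 plan.py 550,190,260,1.74
```

```text
-> [550.0, 190.0, 260.0, 1.74]
T [0.8429, 0.0796, -0.088] W [0.0029, 0.0019, -0.0008] rows>= 5.1
T [0.8429, 0.0799, -0.0869] W [0.0029, 0.0019, -0.0008] rows>= 5.1
```

```bash

python3 -m pendant '{"translation":[[0.1,0.01,-0.088],[0.25,0.03,-0.088],[0.4,0.05,-0.088],[0.56,0.06,-0.088],[0.72,0.08,-0.088],[0.843,0.08,-0.088]],"twist":[[0,0,0],[0,0,0],[0,0,0],[0,0,0],[0,0,0],[0,0,0]],"claw":[60,60,60,60,60,60]}'
python3 -m pendant '{"translation":[[0.16,0.02,-0.088],[0.32,0.03,-0.088],[0.48,0.05,-0.088],[0.64,0.06,-0.088],[0.78,0.08,-0.088],[0.843,0.08,-0.088],[0.843,0.08,-0.088],[0.843,0.08,-0.088]],"twist":[[0,0,0],[0,0,0],[0,0,0],[0,0,0],[0,0,0],[0,0,0],[0,0,0],[0,0,0]],"claw":[60,60,60,60,60,60,60,60]}'
python3 - <<'E'
from h import *
p=cam('wrist');save(p,'pics/w5.png',None,1.5)
np.savez('pics/w5.npz',**{k:np.array(p[k]) for k in('pixels','intrinsics','view')})
for o in ('lid','lid_rest','lid_handle'):
    for r in env.regions_of(p,o): print(o,round(r['score'],2),r['rect'])
E
```

```text
time: 15.6
eef_pos: [564.4, -18.2, 233.6]
tcp_rot: [-3.14, -0.001, 1.739]
force: [0.6, 0.3, 0.5]
gripper_width: 56.1
grip_force: 0.0
time: 16.27
eef_pos: [549.1, 190.8, 255.7]
tcp_rot: [-3.14, 0.0, 1.74]
force: [0.8, -0.3, -0.3]
gripper_width: 56.1
grip_force: 0.0
lid 0.93 [178.7, 22.8, 346.3, 220.4]
lid_rest 0.78 [174.9, 36.0, 348.5, 220.5]
lid_rest 0.37 [177.7, 25.6, 347.6, 223.2]
lid_handle 0.65 [179.4, 22.7, 346.6, 220.8]
```

View pics/w5.png

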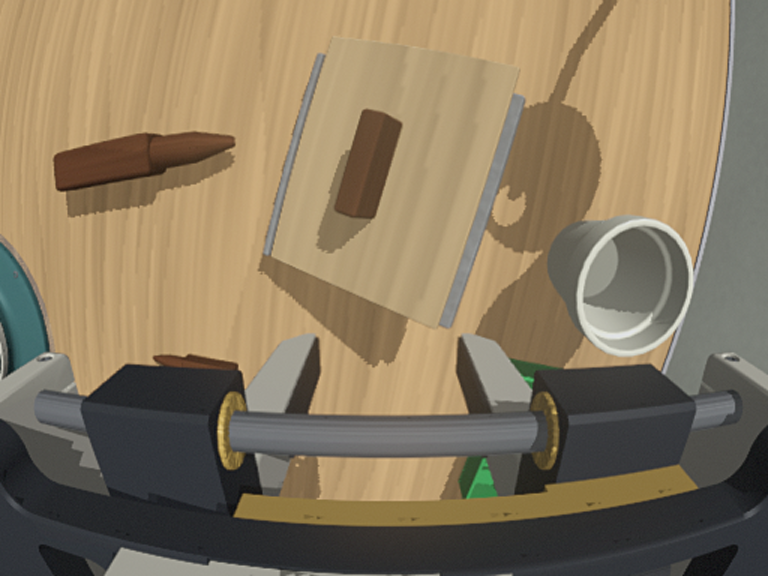

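The lid (768 scale) has plate corners at (331,38), (519,66), (440,328), (270,252); the handle is at (368,165). The low lip is on the left, toward the robot. Fit its pose.

```bash
python3 - <<'E'
from h import *
from scipy.optimize import least_squares
f=np.load('pics/w5.npz');p={k:f[k] for k in f};p['fish']=True
uv=np.array([[331,38],[519,66],[440,328],[270,252]])/1.5
M=np.array([[-84,104,-18],[84,104,-18],[84,-104,-18],[-84,-104,-18.]])
H=np.array([[-10,40,18],[10,40,18],[10,-40,18],[-10,-40,18.]])
B=H*[1,1,-1]
def Rl(v): return R.from_euler('z',v[3])*R.from_euler('y',-v[4])
def W(v,M): return Rl(v).apply(M)+v[:3]
T=np.radians(26)
s=least_squares(lambda v:np.r_[(project(p,W(v,M))-uv).ravel(),(v[4]-T)*200],[540,265,80,-.1,T])
print(s.x.round(3),s.fun.round(1)); np.save('lid.npy',s.x);v=s.x
im=cv2.resize(np.ascontiguousarray(p['pixels'][...,::-1]),None,fx=3,fy=3,interpolation=cv2.INTER_CUBIC)
for A,c in((M,(0,0,255)),(H,(0,255,0)),(B,(255,0,0))): cv2.polylines(im,[(project(p,W(v,A))*3+1).round().astype(int)],True,c,1)
a=im[40:700,480:1100]
q=cam('side');im=cv2.resize(np.ascontiguousarray(q['pixels'][...,::-1]),None,fx=3,fy=3,interpolation=cv2.INTER_CUBIC)
for A,c in((M,(0,0,255)),(H,(0,255,0)),(B,(255,0,0))): cv2.polylines(im,[(project(q,W(v,A))*3+1).round().astype(int)],True,c,1)
b=im[600:1060,420:880]
cv2.imwrite('pics/ov2.png',np.hstack([cv2.resize(a,(400,426)),cv2.resize(b,(400,426))]))
E
```

```text
[ 5.21298e+02  2.64302e+02  7.84610e+01 -1.10000e-01  4.52000e-01] [ 0.7 -1.4  0.  -0.3 -1.8 -0.7  1.4  2.4 -0.4]
```

View pics/ov2.png

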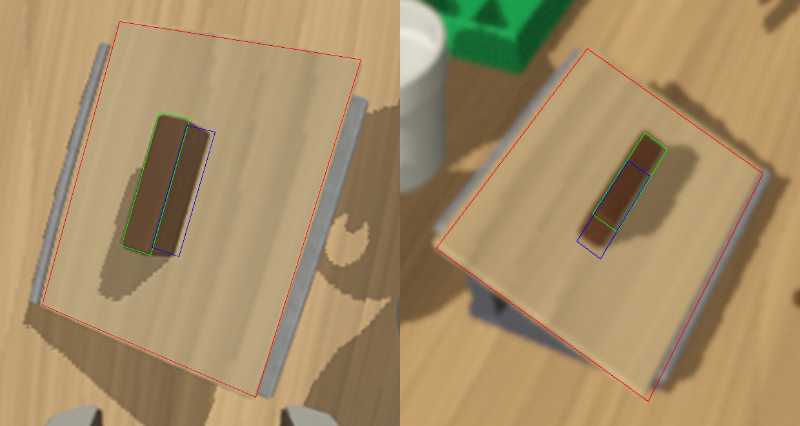

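The overlay matches the plate well; the handle is within about 3 mm. Plan a tilted approach along the lid's normal.

```bash
python3 - <<'E'
from plan import *
v=np.load('lid.npy');Rl=R.from_euler('z',v[3])*R.from_euler('y',-v[4])
Rt_=Rl*R.from_matrix(np.array([[0,1,0],[1,0,0],[0,0,-1.]]))
s=None
for z in(90,-13):
    t=v[:3]+Rl.apply([0,0,z]);print(t.round(1),Rt_.as_euler('xyz').round(3));s=plan(t,Rt_,s)
E
```

```text
[482.2 268.6 159.4] [2.69  0.    1.461]
T [0.3576, -0.2137, 0.3892] W [-0.5719, -0.0793, 0.3456] rows>= 4.2
[526.9 263.7  66.8] [2.69  0.    1.461]
T [-0.0, -0.0, 0.412] W [0.0, 0.0, 0.0] rows>= 2.5
```

```bash

python3 -m pendant '{"translation":[[0.12,-0.07,0.05],[0.24,-0.15,0.12],[0.358,-0.214,0.2],[0.358,-0.214,0.3],[0.358,-0.214,0.389],[0.358,-0.214,0.389],[0.358,-0.214,0.389],[0.358,-0.214,0.389]],"twist":[[-0.13,-0.02,0.08],[-0.26,-0.04,0.16],[-0.39,-0.05,0.24],[-0.52,-0.07,0.31],[-0.572,-0.079,0.346],[-0.572,-0.079,0.346],[-0.572,-0.079,0.346],[-0.572,-0.079,0.346]],"claw":[60,60,60,60,60,60,60,60]}'
python3 - <<'E'
from plan import *
v=np.load('lid.npy');Rl=R.from_euler('z',v[3])*R.from_euler('y',-v[4])
Rt_=Rl*R.from_matrix(np.array([[0,1,0],[1,0,0],[0,0,-1.]]))
plan(v[:3]+Rl.apply([0,0,-13]),Rt_)
p=cam('wrist');save(p,'pics/w6.png',None,1.5)
np.savez('pics/w6.npz',**{k:np.array(p[k]) for k in('pixels','intrinsics','view')})
H=np.array([[-10,40,18],[10,40,18],[10,-40,18],[-10,-40,18.],[-10,40,-18],[10,40,-18],[84,104,-18],[-84,104,-18]])
print((project(p,Rl.apply(H)+v[:3])*1.5).round().tolist())
E
```

```text
time: 17.18
eef_pos: [482.9, 269.5, 161.7]
tcp_rot: [2.69, -0.001, 1.462]
force: [0.2, 0.1, 0.6]
gripper_width: 55.7
grip_force: 0.0
T [-0.0044, -0.0059, 0.4192] W [-0.0, -0.002, 0.0007] rows>= 2.5
[[370.0, 232.0], [407.0, 232.0], [405.0, 367.0], [371.0, 367.0], [372.0, 224.0], [405.0, 224.0], [523.0, 126.0], [254.0, 126.0]]
```

View pics/w6.png

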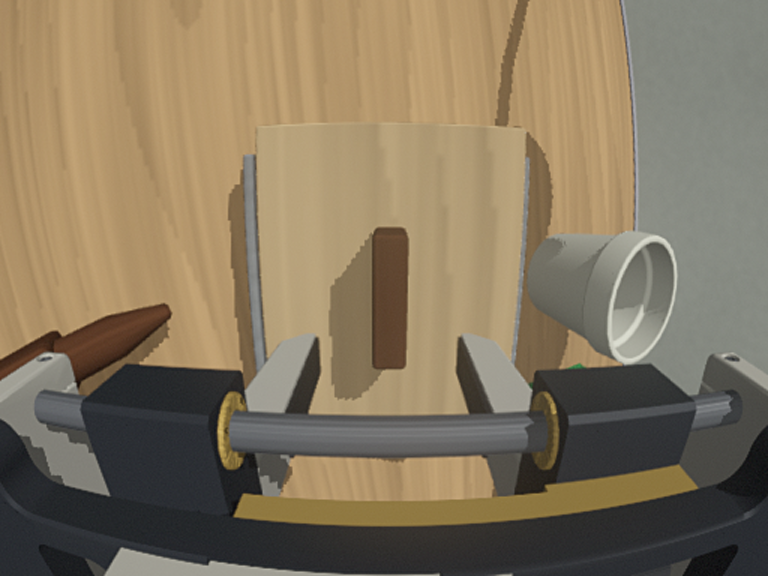

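Handle at (390,300) agrees with the projection within 2 mm; descend and grip.

```bash

python3 -m pendant '{"translation":[[-0.004,-0.004,0.06],[-0.004,-0.004,0.14],[-0.004,-0.004,0.22],[-0.004,-0.004,0.3],[-0.004,-0.004,0.36],[-0.004,-0.004,0.39],[-0.004,-0.004,0.41],[-0.004,-0.004,0.41]],"twist":[[0,0,0],[0,0,0],[0,0,0],[0,0,0],[0,0,0],[0,0,0],[0,0,0],[0,0,0]],"claw":[60,60,60,60,60,60,60,60]}' 45
python3 -m pendant '{"translation":[[0,0,0],[0,0,0],[0,0,0],[0,0,0],[0,0,0],[0,0,0],[0,0,0],[0,0,0]],"twist":[[0,0,0],[0,0,0],[0,0,0],[0,0,0],[0,0,0],[0,0,0],[0,0,0],[0,0,0]],"claw":[0,0,0,0,0,0,0,0]}'
```

```text
time: 17.9
eef_pos: [526.1, 263.6, 67.2]
tcp_rot: [2.69, -0.0, 1.461]
force: [-1.0, -0.2, 0.6]
gripper_width: 55.8
grip_force: 0.0
time: 18.57
eef_pos: [527.3, 264.1, 69.2]
tcp_rot: [2.685, -0.002, 1.463]
force: [13.7, -4.3, 4.5]
gripper_width: 19.5
grip_force: 45.0
```

```bash

python3 -m pendant '{"translation":[[0,0.01,-0.02],[0,0.025,-0.05],[0,0.05,-0.1],[0,0.08,-0.16],[0,0.11,-0.23],[0,0.14,-0.3],[0,0.17,-0.35],[0,0.17,-0.35]],"twist":[[0,0,0],[0,0,0],[0,0,0],[0,0,0],[0,0,0],[0,0,0],[0,0,0],[0,0,0]],"claw":[0,0,0,0,0,0,0,0]}'
python3 plan.py 550,-255,160,1.74
```

```text
time: 19.23
eef_pos: [526.4, 264.6, 168.6]
tcp_rot: [2.686, -0.003, 1.463]
force: [0.8, -0.0, -1.4]
gripper_width: 19.5
grip_force: 45.0
-> [550.0, -255.0, 160.0, 1.74]
T [-0.6854, 0.0912, 0.0549] W [0.1924, 0.0254, -0.116] rows>= 4.2
T [-0.692, 0.0349, 0.0316] W [0.1924, 0.0254, -0.116] rows>= 4.2
T [-0.6929, -0.0247, 0.0169] W [0.1924, 0.0254, -0.116] rows>= 4.2
```

```bash

python3 -m pendant '{"translation":[[-0.08,0.02,-0.05],[-0.2,0.03,-0.05],[-0.33,0.05,-0.05],[-0.46,0.07,-0.05],[-0.58,0.09,-0.05],[-0.685,0.091,-0.05]],"twist":[[0.03,0,-0.02],[0.06,0.01,-0.04],[0.1,0.015,-0.06],[0.13,0.02,-0.08],[0.16,0.025,-0.1],[0.192,0.025,-0.116]],"claw":[0,0,0,0,0,0]}'
python3 -m pendant '{"translation":[[-0.12,0.01,0],[-0.24,0.02,0],[-0.36,0.025,0],[-0.48,0.03,0],[-0.6,0.035,0],[-0.692,0.035,0]],"twist":[[0.03,0,-0.02],[0.06,0.01,-0.04],[0.1,0.015,-0.06],[0.13,0.02,-0.08],[0.16,0.025,-0.1],[0.192,0.025,-0.116]],"claw":[0,0,0,0,0,0]}'
python3 -m pendant '{"translation":[[-0.12,0,0],[-0.24,-0.01,0],[-0.36,-0.015,0],[-0.48,-0.02,0],[-0.6,-0.025,0],[-0.66,-0.025,0],[-0.693,-0.025,0],[-0.693,-0.025,0]],"twist":[[0.03,0,-0.02],[0.06,0.01,-0.04],[0.1,0.015,-0.06],[0.13,0.02,-0.08],[0.16,0.025,-0.1],[0.192,0.025,-0.116],[0.192,0.025,-0.116],[0.192,0.025,-0.116]],"claw":[0,0,0,0,0,0,0,0]}'
python3 - <<'E'
from h import *
p=cam('wrist');save(p,'pics/w7.png',None,1.5)
np.savez('pics/w7.npz',**{k:np.array(p[k]) for k in('pixels','intrinsics','view')})
t,e=tool();print(t.round(1),e.round(3))
Rl=R.from_euler('xyz',e)*R.from_matrix(np.array([[0,1,0],[1,0,0],[0,0,-1.]]))
c=t+Rl.apply([0,0,13])
H=np.array([[-10,40,18],[10,40,18],[-10,-40,18],[10,-40,18],[84,104,-18],[-84,104,-18]])
print((project(p,Rl.apply(H)+c)*1.5).round().tolist())
v=np.load('box.npy');M=np.array([[-80,100,50],[80,100,50]]);print((project(p,R.from_euler('z',v[2]).apply(M)+[v[0],v[1],0])*1.5).round().tolist())
E
python3 plan.py 550,-255.1,111,1.74
```

```text
time: 19.73
eef_pos: [521.7, 90.2, 185.2]
tcp_rot: [2.842, 0.015, 1.555]
force: [1.5, 0.0, -3.2]
gripper_width: 19.6
grip_force: 45.0
time: 20.23
eef_pos: [526.9, -83.3, 189.8]
tcp_rot: [2.995, 0.016, 1.647]
force: [0.5, 1.5, -3.9]
gripper_width: 19.4
grip_force: 45.0
time: 20.9
eef_pos: [534.3, -255.2, 191.2]
tcp_rot: [-3.137, 0.002, 1.738]
force: [0.2, 0.9, -3.5]
gripper_width: 20.0
grip_force: 45.0
[ 534.3 -254.1  191.5] [-3.138e+00  2.000e-03  1.738e+00]
[[361.0, 275.0], [426.0, 275.0], [366.0, 480.0], [418.0, 480.0], [600.0, 102.0], [183.0, 100.0]]
[[297.0, 136.0], [528.0, 138.0]]
-> [550.0, -255.1, 111.0, 1.74]
T [-0.0136, 0.0627, 0.3219] W [-0.0047, 0.0026, -0.002] rows>= 2.0
```

View pics/w7.png

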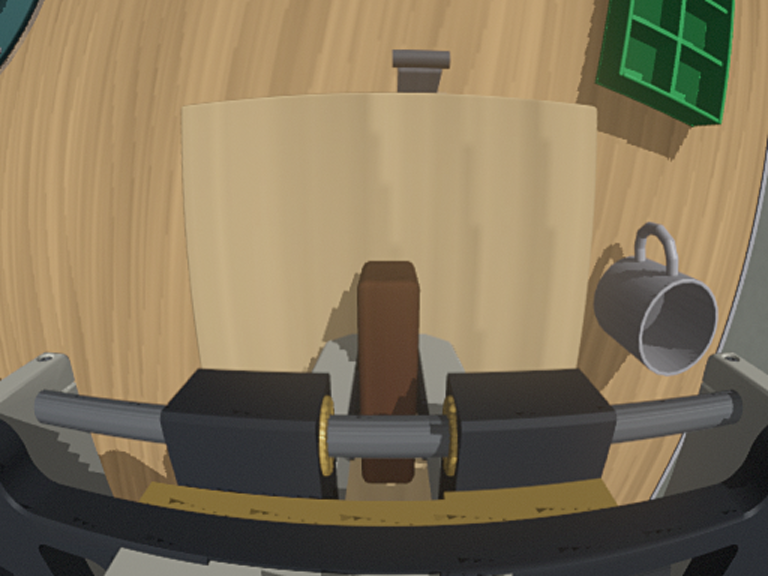

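The lid (corners (183,106), (597,106)) hangs level, offset about −2 mm along its y versus nominal; compensate and lower over the box.

```bash
python3 plan.py 550.3,-253.1,105,1.74

```

```text
-> [550.3, -253.1, 105.0, 1.74]
T [-0.0059, 0.0653, 0.3459] W [-0.0047, 0.0026, -0.002] rows>= 2.1
```

```bash

python3 -m pendant '{"translation":[[-0.006,0.03,0.04],[-0.006,0.065,0.1],[-0.006,0.065,0.17],[-0.006,0.065,0.24],[-0.006,0.065,0.3],[-0.006,0.065,0.33],[-0.006,0.065,0.345],[-0.006,0.065,0.345]],"twist":[[-0.004,0.002,-0.002],[-0.004,0.002,-0.002],[-0.004,0.002,-0.002],[-0.004,0.002,-0.002],[-0.004,0.002,-0.002],[-0.004,0.002,-0.002],[-0.004,0.002,-0.002],[-0.004,0.002,-0.002]],"claw":[0,0,0,0,0,0,0,0]}'
python3 -m pendant '{"translation":[[0,0,0],[0,0,0],[0,0,0]],"twist":[[0,0,0],[0,0,0],[0,0,0]],"claw":[0,0,0]}'
python3 plan.py 550.3,-253.1,69,1.74
python3 - <<'E'
from h import *
t,e=tool();print(t,e)
v=np.load('box.npy');Rb=R.from_euler('z',v[2])
L=Rb
ims=[]
for n in('scene','side'):
    p=cam(n);im=cv2.resize(np.ascontiguousarray(p['pixels'][...,::-1]),None,fx=3,fy=3,interpolation=cv2.INTER_CUBIC)
    for A,c in((np.array([[-80,100,50],[80,100,50],[80,-100,50],[-80,-100,50.]]),(0,0,255)),(np.array([[-84,104,100],[84,104,100],[84,-104,100],[-84,-104,100.]]),(0,255,0))):
        q=project(p,Rb.apply(A)+[v[0],v[1],0])*3+1; cv2.polylines(im,[q.round().astype(int)],True,c,1)
    cx,cy=q.mean(0).astype(int);x0,y0=max(0,cx-200),max(0,cy-170);ims.append(im[y0:y0+400,x0:x0+400])
cv2.imwrite('pics/ov3.png',np.hstack(ims))
E
```

```text
time: 21.62
eef_pos: [550.3, -252.8, 105.3]
tcp_rot: [-3.141, 0.001, 1.741]
force: [-0.5, 1.0, -3.2]
gripper_width: 19.4
grip_force: 45.0
time: 21.87
eef_pos: [550.7, -253.4, 107.0]
tcp_rot: [3.141, 0.002, 1.741]
force: [0.2, 0.3, -2.8]
gripper_width: 19.9
grip_force: 45.0
-> [550.3, -253.1, 69.0, 1.74]
T [0.0019, -0.0015, 0.152] W [0.0008, 0.0027, 0.0013] rows>= 0.9
[ 550.70819355 -253.43597493  107.00367945] [3.14095173e+00 2.14935790e-03 1.74104597e+00]
```

View pics/ov3.png

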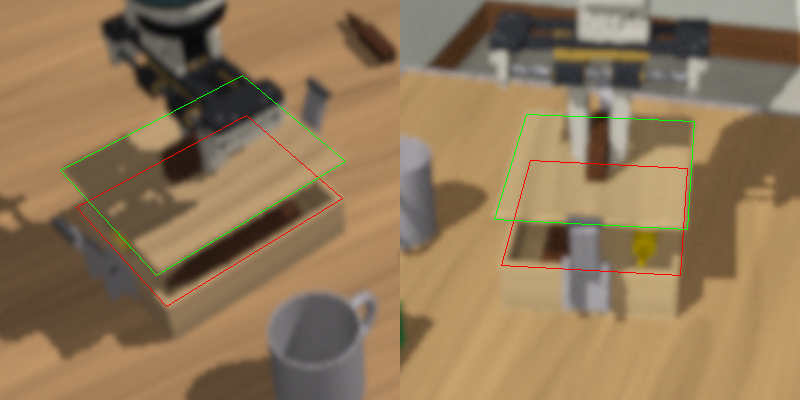

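The overlays agree to a couple of mm: the lid is level over the box with the dibber and rake below. I have now viewed 12 pictures, over the limit of 10, so I go on with numbers only.

```bash

python3 -m pendant '{"translation":[[0,0,0.03],[0,0,0.06],[0,0,0.09],[0,0,0.115],[0,0,0.135],[0,0,0.145],[0,0,0.145],[0,0,0.145]],"twist":[[0,0,0],[0,0,0],[0,0,0],[0,0,0],[0,0,0],[0,0,0],[0,0,0],[0,0,0]],"claw":[0,0,0,0,0,0,0,0]}'
python3 -m pendant '{"translation":[[0,0,0.006],[0,0,0.012],[0,0,0.018],[0,0,0.018],[0,0,0.018]],"twist":[[0,0,0],[0,0,0],[0,0,0],[0,0,0],[0,0,0]],"claw":[0,0,0,0,0]}'
```

```text
time: 22.63
eef_pos: [550.4, -253.3, 69.8]
tcp_rot: [-3.141, 0.001, 1.741]
force: [-0.3, -0.8, -2.7]
gripper_width: 19.4
grip_force: 45.0
time: 23.05
eef_pos: [550.3, -253.3, 65.3]
tcp_rot: [-3.141, 0.001, 1.741]
force: [0.5, -0.5, -2.9]
gripper_width: 19.7
grip_force: 45.0
```

```bash

python3 -m pendant '{"translation":[[0,0,0.004],[0,0,0.008],[0,0,0.008],[0,0,0.008]],"twist":[[0,0,0],[0,0,0],[0,0,0],[0,0,0]],"claw":[0,0,0,0]}'
python3 -m pendant '{"translation":[[0,0,0.004],[0,0,0.008],[0,0,0.008],[0,0,0.008]],"twist":[[0,0,0],[0,0,0],[0,0,0],[0,0,0]],"claw":[0,0,0,0]}'
```

```text
time: 23.38
eef_pos: [550.3, -253.3, 63.3]
tcp_rot: [-3.141, 0.001, 1.741]
force: [0.4, 0.1, -1.6]
gripper_width: 19.9
grip_force: 45.0
time: 23.72
eef_pos: [550.3, -253.3, 61.2]
tcp_rot: [-3.141, 0.001, 1.741]
force: [0.1, -0.0, -2.4]
gripper_width: 19.5
grip_force: 45.0
```

```bash

python3 -m pendant '{"translation":[[0,0,0.003],[0,0,0.006],[0,0,0.006],[0,0,0.006]],"twist":[[0,0,0],[0,0,0],[0,0,0],[0,0,0]],"claw":[0,0,0,0]}'
python3 -m pendant '{"translation":[[0,0,0.003],[0,0,0.006],[0,0,0.006],[0,0,0.006]],"twist":[[0,0,0],[0,0,0],[0,0,0],[0,0,0]],"claw":[0,0,0,0]}'
```

```text
time: 24.05
eef_pos: [550.3, -253.3, 59.7]
tcp_rot: [-3.141, 0.001, 1.741]
force: [-0.2, -0.2, -3.3]
gripper_width: 19.9
grip_force: 45.0
time: 24.38
eef_pos: [550.5, -253.4, 58.7]
tcp_rot: [-3.142, 0.002, 1.741]
force: [-0.4, -0.2, 0.9]
gripper_width: 19.8
grip_force: 45.0
```

Contact (z-force rises by about 4 N) at the seated height. Release, rise, and measure the lid.

```bash

python3 -m pendant '{"translation":[[0,0,0],[0,0,0],[0,0,0],[0,0,0],[0,0,0],[0,0,0],[0,0,0]],"twist":[[0,0,0],[0,0,0],[0,0,0],[0,0,0],[0,0,0],[0,0,0],[0,0,0]],"claw":[60,60,60,60,60,60,60]}'
python3 -m pendant '{"translation":[[0,0,-0.04],[0,0,-0.12],[0,0,-0.22],[0,0,-0.35],[0,0,-0.5],[0,0,-0.58],[0,0,-0.6],[0,0,-0.6]],"twist":[[0,0,0],[0,0,0],[0,0,0],[0,0,0],[0,0,0],[0,0,0],[0,0,0],[0,0,0]],"claw":[60,60,60,60,60,0,0,0]}'
python3 - <<'E'
from h import *
from scipy.optimize import least_squares
p=cam('wrist');save(p,'pics/w8.png')
v=np.load('box.npy');Rb=R.from_euler('z',v[2])
M=np.array([[84,104,56],[-84,104,56],[-10,40,92],[10,40,92],[-10,-40,92],[10,-40,92]])
print(tool()); print('pred',project(p,Rb.apply(M)+[v[0],v[1],0]).round(1).tolist())
for q,n in((p,'w'),(cam('scene'),'scene'),(cam('side'),'side')):
  pr=project(q,Rb.apply(np.array([[84,104,56],[-84,104,56],[84,-104,56],[-84,-104,56]]))+[v[0],v[1],0])
  print(n,'pred plate rect',pr.round(1).tolist())
  for r in env.regions_of(q,'lid')[:2]:
    m=r['pixels'].astype(np.uint8);c=max(cv2.findContours(m,0,2)[0],key=cv2.contourArea);h=cv2.convexHull(c)
    for e in(3,5): print(round(r['score'],2),r['rect'],cv2.approxPolyDP(h,e,True)[:,0].tolist())
# clamps
for n in('scene','side'):
  q=cam(n)
  for r in env.regions_of(q,'clamp_left'): print(n,'clamp',round(r['score'],2),r['rect'])
E
```

```text
time: 24.97
eef_pos: [550.4, -253.3, 58.3]
tcp_rot: [-3.141, 0.001, 1.741]
force: [0.1, -0.0, 0.0]
gripper_width: 55.2
grip_force: 0.0
time: 25.63
eef_pos: [550.8, -253.4, 210.6]
tcp_rot: [3.14, 0.003, 1.741]
force: [0.9, 0.1, -0.3]
gripper_width: 40.4
grip_force: 0.0
(array([ 550.38320536, -253.13203569,  208.51086344]), array([3.14153000e+00, 1.69726372e-03, 1.74109773e+00]))
pred [[336.7, 87.9], [181.1, 87.3], [248.4, 148.7], [269.3, 148.8], [248.9, 226.7], [268.3, 226.7]]
w pred plate rect [[336.7, 87.9], [181.1, 87.3], [325.9, 262.7], [190.7, 262.5]]
scene pred plate rect [[234.4, 223.9], [200.8, 194.9], [173.1, 261.7], [141.6, 226.9]]
0.65 [142.5, 197.4, 236.0, 263.2] [[234, 223], [176, 261], [144, 228], [200, 196]]
0.65 [142.5, 197.4, 236.0, 263.2] [[234, 223], [176, 261], [144, 228], [200, 196]]
0.21 [137.1, 188.7, 233.2, 271.0] [[233, 229], [231, 238], [179, 270], [155, 257], [138, 234]]
0.21 [137.1, 188.7, 233.2, 271.0] [[233, 229], [231, 238], [179, 270], [155, 257], [138, 234]]
side pred plate rect [[246.2, 160.8], [309.1, 164.4], [256.6, 124.7], [311.6, 127.3]]
0.82 [245.7, 123.9, 312.4, 166.0] [[256, 127], [309, 128], [307, 163], [247, 162]]
0.82 [245.7, 123.9, 312.4, 166.0] [[256, 127], [309, 128], [307, 163], [247, 162]]
scene clamp 0.67 [221.4, 184.1, 230.7, 210.3]
side clamp 0.74 [270.4, 147.5, 282.8, 166.4]
```

The lid's outline matches the seated pose in both cameras within 1–2 px. Now the left clamp: closed fingers to its outer side, pushing inward.

```bash

python3 -m pendant '{"translation":[[0.15,0,0],[0.3,0,0],[0.45,0,0],[0.6,0,0],[0.72,0,0.1],[0.72,0,0.25],[0.72,0,0.4],[0.72,0,0.41]],"twist":[[0,0,0],[0,0,0],[0,0,0],[0,0,0],[0,0,0],[0,0,0],[0,0,0],[0,0,0]],"claw":[0,0,0,0,0,0,0,0]}'
python3 -m pendant '{"translation":[[-0.06,0,0],[-0.11,0,0],[-0.16,0,0],[-0.21,0,0],[-0.26,0,0],[-0.31,0,0],[-0.36,0,0],[-0.38,0,0]],"twist":[[0,0,0],[0,0,0],[0,0,0],[0,0,0],[0,0,0],[0,0,0],[0,0,0],[0,0,0]],"claw":[0,0,0,0,0,0,0,0]}'
python3 - <<'E'
from h import *
t,_=tool();v=np.load('box.npy');print(R.from_euler('z',-v[2]).apply(t-[v[0],v[1],0]))
for n in('scene','side'):
  q=cam(n)
  C=[[0,118-66*np.cos(a),62+66*np.sin(a)] for a in(1.9,1.6,1.2,.8,.4)]
  print(project(q,R.from_euler('z',v[2]).apply(C)+[v[0],v[1],0]).round().tolist())
  for r in env.regions_of(q,'clamp_left'): print(n,'clamp',round(r['score'],2),r['rect'])
E
```

```text
time: 26.8
eef_pos: [517.0, -74.8, 99.2]
tcp_rot: [-3.134, -0.001, 1.742]
force: [-1.5, -0.1, -2.5]
gripper_width: 0.7
grip_force: 0.0
time: 27.47
eef_pos: [536.1, -171.3, 105.6]
tcp_rot: [-3.141, 0.001, 1.74]
force: [0.3, 1.0, -0.0]
gripper_width: 0.2
grip_force: 0.6
[  0.35363621  84.97711705 105.58231708]
[[225.0, 187.0], [220.0, 189.0], [213.0, 194.0], [207.0, 201.0], [203.0, 208.0]]
scene clamp 0.62 [209.2, 201.2, 223.7, 209.4]
[[276.0, 147.0], [277.0, 142.0], [278.0, 139.0], [279.0, 139.0], [279.0, 143.0]]
side clamp 0.7 [271.8, 145.0, 284.3, 165.6]
```

```bash

python3 -m pendant '{"translation":[[0,0,-0.08],[0,0,-0.16],[-0.05,0,-0.16],[-0.1,0,-0.16],[-0.1,0,-0.12],[-0.1,0,-0.06],[-0.1,0,0],[-0.1,0,0.05]],"twist":[[0,0,0],[0,0,0],[0,0,0],[0,0,0],[0,0,0],[0,0,0],[0,0,0],[0,0,0]],"claw":[0,0,0,0,0,0,0,0]}'
python3 -m pendant '{"translation":[[0,0,0.03],[0,0,0.06],[0,0,0.075],[0,0,0.085],[0,0,0.085],[0,0,0.085]],"twist":[[0,0,0],[0,0,0],[0,0,0],[0,0,0],[0,0,0],[0,0,0]],"claw":[0,0,0,0,0,0]}'
```

```text
time: 28.33
eef_pos: [541.7, -200.1, 95.3]
tcp_rot: [3.139, 0.016, 1.74]
force: [-2.9, -69.0, 44.4]
gripper_width: 0.7
grip_force: 28.5
time: 28.83
eef_pos: [539.8, -193.7, 71.2]
tcp_rot: [-3.14, 0.0, 1.741]
force: [0.1, 1.0, -0.3]
gripper_width: 0.5
grip_force: 0.0
```

```bash
python3 - <<'E'
from h import *
t,_=tool();v=np.load('box.npy');Rb=R.from_euler('z',v[2]);print(R.from_euler('z',-v[2]).apply(t-[v[0],v[1],0]), env.get_state()['force'])
for n in('scene','side','wrist'):
  q=cam(n)
  C=[[0,118-66*np.cos(a),62+66*np.sin(a)] for a in(1.9,1.6,1.2,.8,.4,0)]
  print(project(q,Rb.apply(C)+[v[0],v[1],0]).round().tolist())
  for r in env.regions_of(q,'clamp_left'): print(n,'clamp',round(r['score'],2),r['rect'])
  print('plate',project(q,Rb.apply(np.array([[84,104,56],[-84,104,56],[84,-104,56],[-84,-104,56]]))+[v[0],v[1],0]).round().tolist())
  for r in env.regions_of(q,'lid')[:1]:
    m=r['pixels'].astype(np.uint8);c=max(cv2.findContours(m,0,2)[0],key=cv2.contourArea);print(r['rect'],cv2.approxPolyDP(cv2.convexHull(c),3,True)[:,0].tolist())
E
```

```text
[ 0.3046069  62.26774798 71.17634523] [ 0.11941433  1.01680356 -0.28693183]
[[225.0, 187.0], [220.0, 189.0], [213.0, 194.0], [207.0, 201.0], [203.0, 208.0], [203.0, 215.0]]
plate [[234.0, 224.0], [201.0, 195.0], [173.0, 262.0], [142.0, 227.0]]
[142.9, 198.8, 233.2, 261.4] [[232, 223], [177, 261], [144, 227], [193, 200], [221, 212]]
[[276.0, 147.0], [277.0, 142.0], [278.0, 139.0], [279.0, 139.0], [279.0, 143.0], [279.0, 151.0]]
side clamp 0.64 [93.2, 198.0, 162.4, 271.2]
side clamp 0.58 [269.8, 149.5, 287.1, 165.0]
plate [[246.0, 161.0], [309.0, 164.0], [257.0, 125.0], [312.0, 127.0]]
[248.6, 123.8, 311.0, 166.9] [[288, 126], [309, 130], [306, 165], [285, 164], [282, 159]]
[[262.0, 102.0], [262.0, 155.0], [261.0, 216.0], [261.0, 249.0], [260.0, 256.0], [260.0, 245.0]]
wrist clamp 0.97 [239.9, 143.7, 280.2, 225.4]
plate [[388.0, 166.0], [132.0, 165.0], [346.0, 382.0], [172.0, 381.0]]
[130.0, 158.1, 385.9, 337.2] [[238, 161], [241, 224], [226, 247], [146, 264], [135, 204], [133, 164]]
```

```bash

python3 -m pendant '{"translation":[[0,0,0.006],[0,0,0.01],[0,0,0.01],[0,0,0.01]],"twist":[[0,0,0],[0,0,0],[0,0,0],[0,0,0]],"claw":[0,0,0,0]}'
python3 -m pendant '{"translation":[[0,0,0.006],[0,0,0.01],[0,0,0.01],[0,0,0.01]],"twist":[[0,0,0],[0,0,0],[0,0,0],[0,0,0]],"claw":[0,0,0,0]}'
```

```text
time: 29.62
eef_pos: [540.1, -194.2, 69.4]
tcp_rot: [-3.141, 0.001, 1.741]
force: [0.2, -0.5, 0.6]
gripper_width: 0.2
grip_force: 0.0
time: 29.95
eef_pos: [540.1, -194.1, 66.9]
tcp_rot: [-3.141, 0.001, 1.741]
force: [-0.9, 0.3, -0.1]
gripper_width: 0.4
grip_force: 0.0
```

```bash

python3 -m pendant '{"translation":[[-0,0,-0.06],[0,0,-0.16],[0,0,-0.3],[0,0,-0.45],[-0.05,0,-0.52],[-0.1,0,-0.52],[-0.12,0,-0.52],[-0.12,0,-0.52]],"twist":[[0,0,0],[0,0,0],[0,0,0],[0,0,0],[0,0,0],[0,0,0],[0,0,0],[0,0,0]],"claw":[0,0,0,0,0,0,0,0]}'
python3 - <<'E'
from h import *
v=np.load('box.npy');Rb=R.from_euler('z',v[2])
for n in('wrist','scene','side'):
  q=cam(n);save(q,f'pics/{n}9.png')
  for s in(1,-1):
   for a in(2.2,1.9,1.2,.8,.4,.1,0):
    C=[[x,s*(118-r*np.cos(a)),62+r*np.sin(a)] for x in(-15,15) for r in(0,66)]
    P=project(q,Rb.apply(C)+[v[0],v[1],0]);print(s,a,P.min(0).round().tolist()+P.max(0).round().tolist(),end='; ')
   print()
  for r in env.regions_of(q,'clamp_left'): print(n,'clamp',round(r['score'],2),r['rect'])
  print('plate',project(q,Rb.apply(np.array([[84,104,56],[-84,104,56],[84,-104,56],[-84,-104,56]]))+[v[0],v[1],0]).round().tolist())
  for r in env.regions_of(q,'lid')[:1]:
    m=r['pixels'].astype(np.uint8);c=max(cv2.findContours(m,0,2)[0],key=cv2.contourArea);print(r['rect'],cv2.approxPolyDP(cv2.convexHull(c),3,True)[:,0].tolist())
E
```

```text
time: 30.62
eef_pos: [545.0, -224.3, 195.6]
tcp_rot: [-3.14, 0.0, 1.74]
force: [-0.3, -1.0, -0.5]
gripper_width: 0.8
grip_force: 0.0
1 2.2 [242.0, 50.0, 279.0, 99.0]; 1 1.9 [242.0, 69.0, 280.0, 99.0]; 1 1.2 [242.0, 99.0, 279.0, 126.0]; 1 0.8 [243.0, 99.0, 278.0, 151.0]; 1 0.4 [244.0, 99.0, 276.0, 164.0]; 1 0.1 [245.0, 99.0, 275.0, 165.0]; 1 0 [245.0, 99.0, 275.0, 164.0]; 
-1 2.2 [246.0, 303.0, 273.0, 355.0]; -1 1.9 [246.0, 303.0, 273.0, 351.0]; -1 1.2 [245.0, 303.0, 275.0, 320.0]; -1 0.8 [245.0, 295.0, 275.0, 303.0]; -1 0.4 [246.0, 272.0, 274.0, 303.0]; -1 0.1 [246.0, 259.0, 273.0, 303.0]; -1 0 [246.0, 256.0, 273.0, 303.0]; 
wrist clamp 0.63 [245.8, 98.1, 277.0, 165.5]
plate [[341.0, 115.0], [179.0, 115.0], [327.0, 289.0], [192.0, 289.0]]
[177.3, 112.3, 342.3, 250.8] [[338, 115], [337, 186], [330, 247], [187, 246], [181, 114]]
1 2.2 [217.0, 184.0, 233.0, 208.0]; 1 1.9 [217.0, 184.0, 228.0, 208.0]; 1 1.2 [210.0, 191.0, 224.0, 208.0]; 1 0.8 [204.0, 198.0, 224.0, 208.0]; 1 0.4 [200.0, 203.0, 224.0, 211.0]; 1 0.1 [200.0, 203.0, 224.0, 217.0]; 1 0 [200.0, 203.0, 224.0, 218.0]; 
-1 2.2 [13
[... 445 characters left out ...]
2.2 [270.0, 154.0, 283.0, 164.0]; 1 1.9 [270.0, 147.0, 283.0, 164.0]; 1 1.2 [271.0, 138.0, 284.0, 164.0]; 1 0.8 [271.0, 139.0, 284.0, 164.0]; 1 0.4 [271.0, 143.0, 285.0, 164.0]; 1 0.1 [271.0, 148.0, 285.0, 164.0]; 1 0 [271.0, 150.0, 285.0, 164.0]; 
-1 2.2 [279.0, 100.0, 291.0, 122.0]; -1 1.9 [279.0, 100.0, 290.0, 122.0]; -1 1.2 [279.0, 107.0, 289.0, 122.0]; -1 0.8 [278.0, 115.0, 289.0, 122.0]; -1 0.4 [278.0, 122.0, 289.0, 124.0]; -1 0.1 [277.0, 122.0, 289.0, 131.0]; -1 0 [277.0, 122.0, 289.0, 133.0]; 
side clamp 0.61 [271.3, 152.5, 285.5, 164.7]
plate [[246.0, 161.0], [309.0, 164.0], [257.0, 125.0], [312.0, 127.0]]
[246.8, 125.5, 310.7, 166.5] [[310, 129], [307, 164], [248, 160], [258, 126]]
```

Left clamp reads level and the lid hasn't moved. Now the right clamp, mirrored.

```bash

python3 -m pendant '{"translation":[[-0.15,0,0],[-0.3,0,0],[-0.45,0,0],[-0.6,0,0],[-0.75,0,0],[-0.88,0,0],[-0.9,0,0],[-0.9,0,0]],"twist":[[0,0,0],[0,0,0],[0,0,0],[0,0,0],[0,0,0],[0,0,0],[0,0,0],[0,0,0]],"claw":[0,0,0,0,0,0,0,0]}'
python3 -m pendant '{"translation":[[0,0,0.1],[0,0,0.2],[0,0,0.3],[0,0,0.36],[0,0,0.36],[0,0,0.36]],"twist":[[0,0,0],[0,0,0],[0,0,0],[0,0,0],[0,0,0],[0,0,0]],"claw":[0,0,0,0,0,0]}'
python3 - <<'E'
from h import *
t,_=tool();v=np.load('box.npy');print(R.from_euler('z',-v[2]).apply(t-[v[0],v[1],0]))
E
```

```text
time: 31.73
eef_pos: [583.2, -446.9, 196.2]
tcp_rot: [-3.14, 0.0, 1.739]
force: [1.3, -0.1, -0.7]
gripper_width: 0.3
grip_force: 0.0
time: 32.23
eef_pos: [583.5, -444.6, 107.7]
tcp_rot: [-3.141, 0.001, 1.742]
force: [0.2, -0.3, 1.0]
gripper_width: 0.4
grip_force: 0.0
[   1.14763946 -192.41556704  107.66805677]
```

```bash

python3 -m pendant '{"translation":[[0.06,0,0],[0.12,0,0],[0.17,0,0],[0.22,0,0],[0.27,0,0],[0.32,0,0],[0.37,0,0],[0.41,0,0]],"twist":[[0,0,0],[0,0,0],[0,0,0],[0,0,0],[0,0,0],[0,0,0],[0,0,0],[0,0,0]],"claw":[0,0,0,0,0,0,0,0]}'
python3 -m pendant '{"translation":[[0.01,0,0],[0.02,0,0],[0.02,0,0],[0.02,0,-0.08],[0.02,0,-0.16],[0.02,0,-0.16]],"twist":[[0,0,0],[0,0,0],[0,0,0],[0,0,0],[0,0,0],[0,0,0]],"claw":[0,0,0,0,0,0]}'
python3 - <<'E'
from h import *
t,_=tool();v=np.load('box.npy');Rb=R.from_euler('z',v[2]);print(Rb.inv().apply(t-[v[0],v[1],0]))
for n in('scene','side'):
  q=cam(n)
  for r in env.regions_of(q,'clamp_right'): print(n,'clamp',round(r['score'],2),r['rect'])
E
```

```text
time: 32.9
eef_pos: [565.7, -343.1, 107.2]
tcp_rot: [-3.141, 0.001, 1.741]
force: [0.2, -3.4, -2.2]
gripper_width: 0.4
grip_force: 1.5
time: 33.4
eef_pos: [566.3, -340.4, 151.2]
tcp_rot: [3.139, 0.004, 1.741]
force: [0.4, 0.2, 1.2]
gripper_width: 0.5
grip_force: 0.0
[  1.68890664 -86.76836806 151.194623  ]
scene clamp 0.62 [151.7, 222.0, 167.7, 244.6]
scene clamp 0.27 [339.1, 181.6, 379.8, 230.2]
side clamp 0.72 [273.4, 153.1, 284.9, 163.6]
side clamp 0.61 [276.6, 115.5, 287.4, 121.5]
```

```bash

python3 -m pendant '{"translation":[[0.035,-0.005,0],[0.035,-0.005,0.06],[0.035,-0.005,0.12],[0.035,-0.005,0.16],[0.035,-0.005,0.2],[0.035,-0.005,0.24],[0.035,-0.005,0.28],[0.035,-0.005,0.3]],"twist":[[0,0,0],[0,0,0],[0,0,0],[0,0,0],[0,0,0],[0,0,0],[0,0,0],[0,0,0]],"claw":[0,0,0,0,0,0,0,0]}'
python3 -m pendant '{"translation":[[0,0,0.01],[0,0,0.02],[0,0,0.03],[0,0,0.035],[0,0,0.035]],"twist":[[0,0,0],[0,0,0],[0,0,0],[0,0,0],[0,0,0]],"claw":[0,0,0,0,0]}'
```

```text
time: 34.27
eef_pos: [561.9, -330.8, 69.9]
tcp_rot: [-3.14, -0.0, 1.741]
force: [-0.3, 1.7, 1.9]
gripper_width: 0.6
grip_force: 0.7
time: 34.68
eef_pos: [562.5, -331.3, 66.4]
tcp_rot: [-3.142, 0.002, 1.741]
force: [-14.5, 9.1, 25.2]
gripper_width: 0.3
grip_force: 13.0
```

Firm contact at 66.4 mm: the lever is on its stop. Rise clear and check everything.

```bash

python3 -m pendant '{"translation":[[0,0,-0.04],[0,0,-0.12],[0,0,-0.25],[0,0,-0.4],[0,0,-0.55],[0,0,-0.65],[0,0,-0.65],[0,0,-0.65]],"twist":[[0,0,0],[0,0,0],[0,0,0],[0,0,0],[0,0,0],[0,0,0],[0,0,0],[0,0,0]],"claw":[0,0,0,0,0,0,0,0]}'
python3 -m pendant '{"translation":[[-0.1,0,0],[-0.25,0,0],[-0.4,0,0],[-0.5,0,0],[-0.5,0,0],[-0.5,0,0]],"twist":[[0,0,0],[0,0,0],[0,0,0],[0,0,0],[0,0,0],[0,0,0]],"claw":[0,0,0,0,0,0]}'
python3 - <<'E'
from h import *
v=np.load('box.npy');Rb=R.from_euler('z',v[2])
for n in('wrist','scene','side'):
  q=cam(n);save(q,f'pics/{n}10.png')
  for s in(1,-1):
   for a in(.4,.1,0):
    C=[[x,s*(118-r*np.cos(a)),62+r*np.sin(a)] for x in(-15,15) for r in(0,66)]
    P=project(q,Rb.apply(C)+[v[0],v[1],0]);print(s,a,P.min(0).round().tolist()+P.max(0).round().tolist(),end='; ')
   print()
  for r in env.regions_of(q,'clamp_left'): print(n,'clamp',round(r['score'],2),r['rect'])
  print('plate',project(q,Rb.apply(np.array([[84,104,56],[-84,104,56],[84,-104,56],[-84,-104,56]]))+[v[0],v[1],0]).round().tolist())
  for r in env.regions_of(q,'lid')[:1]:
    m=r['pixels'].astype(np.uint8);c=max(cv2.findContours(m,0,2)[0],key=cv2.contourArea);print(r['rect'],cv2.approxPolyDP(cv2.convexHull(c),3,True)[:,0].tolist())
E
```

```text
time: 35.35
eef_pos: [563.0, -331.3, 227.9]
tcp_rot: [3.14, 0.004, 1.741]
force: [0.1, -0.4, -0.4]
gripper_width: 1.0
grip_force: 0.0
time: 35.85
eef_pos: [583.2, -455.0, 223.6]
tcp_rot: [-3.139, -0.001, 1.74]
force: [-0.1, 0.6, -0.8]
gripper_width: 0.7
grip_force: 0.0
1 0.4 [247.0, -80.0, 276.0, -52.0]; 1 0.1 [248.0, -80.0, 275.0, -41.0]; 1 0 [248.0, -80.0, 275.0, -38.0]; 
-1 0.4 [247.0, 43.0, 277.0, 103.0]; -1 0.1 [247.0, 43.0, 276.0, 103.0]; -1 0 [247.0, 44.0, 275.0, 103.0]; 
plate [[330.0, -65.0], [192.0, -65.0], [336.0, 93.0], [186.0, 92.0]]
[183.6, 0.3, 335.6, 94.2] [[332, 0], [333, 91], [187, 89], [188, 0]]
1 0.4 [200.0, 203.0, 224.0, 211.0]; 1 0.1 [200.0, 203.0, 224.0, 217.0]; 1 0 [200.0, 203.0, 224.0, 218.0]; 
-1 0.4 [149.0, 224.0, 173.0, 248.0]; -1 0.1 [149.0, 228.0, 175.0, 248.0]; -1 0 [149.0, 230.0, 175.0, 248.0]; 
scene clamp 0.47 [204.0, 203.6, 225.3, 221.1]
scene clamp 0.31 [142.6, 196.1, 238.1, 264.0]
plate [[234.0, 224.0], [201.0, 195.0], [173.0, 262.0], [142.0, 227.0]]
[142.2, 194.7, 233.8, 260.4] [[203, 196], [233, 225], [174, 261], [144, 227]]
1 0.4 [271.0, 143.0, 285.0, 164.0]; 1 0.1 [271.0, 148.0, 285.0, 164.0]; 1 0 [271.0, 150.0, 285.0, 164.0]; 
-1 0.4 [278.0, 122.0, 289.0, 124.0]; -1 0.1 [277.0, 122.0, 289.0, 131.0]; -1 0 [277.0, 122.0, 289.0, 133.0]; 
side clamp 0.59 [273.9, 151.7, 286.0, 163.2]
plate [[246.0, 161.0], [309.0, 164.0], [257.0, 125.0], [312.0, 127.0]]
```

```bash
python3 - <<'E'
from h import *
for n in('wrist','side','scene'):
  q=cam(n)
  for r in env.regions_of(q,'clamp_right'): print(n,round(r['score'],2),r['rect'])
E
```

```text
wrist 0.62 [247.6, 46.2, 273.6, 104.6]
scene 0.58 [153.8, 231.1, 177.5, 245.0]
```

Scene rect (top 231, right 177) matches level. Hand in.

```bash
python3 -c "
from rig import env
print(env.hand_in())"
```

```text
the job is handed in; nothing more can be done
None
```

I handed the job in at about 36 s: by my last measurements the dibber lies beside the rake, the lid is seated and both clamps are level (no verdict came back), but I viewed 12 pictures against the limit of 10, and the fingers saw a brief 69 N sideways load while lowering the left clamp.

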